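# Build a twin-wheel spindle and wake up its grinding compound

### The arm

A 6-joint arm with a two-finger parallel gripper is mounted at the origin on the work surface. World frame = base frame: x ahead of the robot, y to its left, z up, the work surface at z = 0. Lengths are in m, angles in rad, forces in N, time in s.
With the tool pointing down it reaches from about 0.425 to 0.95 m from the base axis. Payload 14.7 kg.
Tool frame: the origin (TCP) lies between the finger pads; the fingertips stand 25 mm ahead of it and the grasp point (between the pads) lies 6 mm ahead of it; z points along the fingers, y is the direction in which the jaws open and shut (so a half turn about z gives the same grasp; the last joint's range is limited). The gripper opens to 85 mm and grips with 20 to 120 N. Pads are 22 mm wide; open, the fingers measure 114 mm over their backs; the gripper's body (76 mm by 85 mm) begins 54 mm behind the grasp point. The pads swing forward as they close: fully open they stand 13 mm farther back than shut.
Start: joints at [1.163, 0.48, 1.596, -0, 1.065, -0.047], TCP at [0.229, 0.608, 0.256] pointing down, gripper open.
Joint ranges: [-2.75, 2.75], [-0.82, 2.05], [0.23, 2.67], [-1.56, 4.7], [0.09, 2.69], [-2.92, 2.92]. Speed limits (rad/s): [1.89, 1.89, 2.39, 3.01, 3.01, 3.01].

### API

Orientations are given as a unit quaternion [x, y, z, w].
In Python, from plant import manip, capture, spotter gives the robot as it stands.
- The arm moves only by the tool send_rows, never from a script. Its arguments are lists of equal length, an entry for each row: "fingers": the finger opening in cm, from 0 to 8.54; "travel": the shift along the world's x, y, z in cm, a list of three; "twist": the turn, a rotation vector about the world's x, y, z in rad, a list of three. A call has 1 to 5 rows; each row is the pose to reach, as a shift and turn from the pose commanded when the call began; what a row does not reach only later rows make up. A row lasts 1/8 s, in which the tool goes at most 62.5 mm and 10.7 degrees, less where a joint would pass 70% of its speed; a pose out of reach is approached as far as the arm can. A call with a gripper value outside its range is refused whole. The fingers move at their own pace and stop on an object; "newtons" is the grip in N (left out, the last holds). Time passes only in rows, so rows that repeat a pose let the fingers close. It gives the time, the measured TCP pose, the force and the opening at its end, in the units of the state.
- manip.get_state(): the state, without advancing time (a new reading comes with each control period).
- capture(name): name is "scene" or "top" or "wrist"; returns a dict with "image" (480x640x3 uint8, blue, green, red), "range_z" (480x640 float32, m along the optical axis (not along the pixel's ray), 0 where there is no reading), "intrinsics" (3x3 intrinsics, pixels), "cam_to_world" (4x4, takes a point from camera to world coordinates). Camera axes: x right, y down, z forward; pixel columns grow to the right and rows downward; lengths in m; the calibration is good to about 2 mm. The wrist camera is an equidistant fisheye: a pixel r from the principal point sees the ray r / f radians off the axis. A picture is of the moment at which its call begins.
- manip.finish_job(): hands the job in, once; it reports no verdict.
Trained networks look in the newest picture that a camera, given by its name, has taken for a name from the list of things; names that differ only in an ending like _2 or _b are one class to them, and where a whole thing is asked for, a point or a joint stands for the part that bears it (a point fixed in the world has none). Each returns a list of dicts, best first, with "score" (0 to 1); they miss things now and then, are a little off and sometimes report something else, mostly with a low value. They report only what shows in the picture. A call takes as long as a camera call. They do not tell look-alikes from the thing itself.
- spotter.look_for(target, camera): "position" ([column, row] in pixels, amid what is visible of it).
- spotter.trace(target, camera): "pixels" (480x640 bool, what is visible of it) and "position" ([column, row] in pixels, amid what is visible of it).
- spotter.pinpoint(target, camera): "position" ([column, row] in pixels: a listed point, or the origin of a listed thing).
The state is a dict: "t": time; "q": joint angles; "joint_velocities": joint speeds; "joint_efforts": joint torques, N m; "eef_pos": TCP position; "ee_rot": TCP orientation; "force": force on the tool from outside, world axes, zero at the start; "wrist_torque": the same for the moment, N m; "grip_width": opening from 0.0 (shut) to 1.0 (fully open).
Only numpy, scipy, OpenCV 4.12 (cv2) and the standard library are available. Lean on these libraries where they do the work, as an engineer would, in place of code of your own. Each camera call takes 0.05 s, during which the arm holds its last target. There are 200 camera calls.

### The job

Make up the twin-wheel pack on the upright engraving spindle: slide the dark green coarse wheel down onto its shoulder, then every aluminium spacer ring that is laid out, then the cream fine wheel, then the red-brown washer, and close the pack with the brass slip-on nut, everything lying flat and fully down with no gaps. When the pack is complete, turn the closed bottle of compound upside down for a couple of seconds to stir up what has settled, and stand it back upright wholly on its round rubber mat. Leave the other things on the bench where they are.

Things in the scene. Friction and masses are not known exactly. Their poses are not given: they have to be found in the camera images.
- spindle: fixed stand that holds a lathe spindle upright: blue base plate 100 x 80 x 12 mm, blue pillar 44 to 62 mm across, dark clamp ring 46 mm across, steel shoulder 40 mm across whose flat top (the seat) is 68 mm above the bench, then the bare steel shaft, 16 mm across, rising 64 mm above the seat to a ball-rounded tip 132 mm above the bench. Origin on the bench under the shaft's axis, z up along the shaft. Its place on the bench and its yaw vary.
- seat (a point): point on the spindle's axis at the top of the shoulder (68 mm above the bench), z up along the shaft; the pack is built up from here
- wheel_coarse: coarse grinding wheel, dark green-grey stone with a brass bush ring; disc 68 mm across, 12 mm thick, 20 mm through bore, about 100 g; goes on first. Origin at the centre of the disc, z along its bore; both faces alike; starts lying flat on the bench
- wheel_fine: fine grinding wheel, cream stone with a red bush ring; disc 68 mm across, 12 mm thick, 20 mm through bore, about 100 g; goes on after the spacers. Origin at its centre, z along its bore; starts lying flat on the bench
- spacer_1: plain bright aluminium spacer ring, 56 mm across, 8 mm thick, 20 mm through bore, 50 g; one to three such rings are laid out, all alike, and every one laid out goes between the two wheels, in any order among themselves. Origin at its centre, z along its bore; starts lying flat on the bench
- spacer_2: plain bright aluminium spacer ring, 56 mm across, 8 mm thick, 20 mm through bore, 50 g; one to three such rings are laid out, all alike, and every one laid out goes between the two wheels, in any order among themselves. Origin at its centre, z along its bore; starts lying flat on the bench
- spacer_3: plain bright aluminium spacer ring, 56 mm across, 8 mm thick, 20 mm through bore, 50 g; one to three such rings are laid out, all alike, and every one laid out goes between the two wheels, in any order among themselves. Origin at its centre, z along its bore; starts lying flat on the bench
- washer: red-brown fibre washer, 60 mm across, 6 mm thick, 20 mm through bore, 40 g; goes on top of the fine wheel. Origin at its centre, z along its bore; starts lying flat on the bench
- nut: knurled brass slip-on nut that keeps the pack together, 46 mm across, 20 mm tall, 20 mm through bore, about 120 g; it has no thread to turn and simply slides down the shaft onto the washer. Origin at its centre, z along its bore; starts lying flat on the bench
- bottle: closed round amber bottle of grinding compound with a paper label and a black cap, 110 mm tall, about 220 g: straight body 50 mm across up to 72 mm, then a shoulder, neck and cap 30 to 34 mm across. Origin at the centre of its underside, z up towards the cap; starts upright on its mat
- mat: fixed round black rubber mat 90 mm across and 4 mm thick, on which the bottle stands. Origin on the bench under its centre; its place varies
- glass_bowl: bystander: round cut-crystal bowl, 172 mm across, 130 mm tall, on a low blue-edged tray (20 mm high, 200 mm square); origin at the centre of its underside
- dressing_stick: bystander: grey dressing stone, 120 x 20 x 20 mm, along its x; origin at the centre of its underside
- tin: bystander: low round steel tin, 56 mm across, 40 mm tall; origin at the centre of its underside
- caliper: bystander: steel sliding caliper lying flat, 170 mm long along its x, jaws reaching 47 mm towards its +y, at most 14 mm thick; origin near the middle of its beam, on the bench
- brush: bystander: flat brush about 160 mm long along its x, under 50 mm wide, lying on the bench; origin at its underside
- spanner: bystander: steel spanner 150 mm long along its x, under 50 mm wide, lying flat; origin at its underside
Things that resemble listed ones, but are neither listed nor needed, are in the scene too. Of the things like the nut, leave any that is orange or purple; of the rest the smaller one is meant.

How it is judged:
On the way, in this order (a step that is already met when the one before it is completed fails the run):
1. the coarse wheel lies flat on the spindle's shoulder, let go (horizontal distance between wheel_coarse and seat below 0.004 m and angle between the z axis of wheel_coarse and the z axis of seat, either way round below 0.08 rad and z of wheel_coarse in the frame of seat between 0.003 and 0.009 m and contact force between the fingers and wheel_coarse below 0.5 N), for 0.2 s.
2. every spacer ring laid out lies flat on the shaft above the coarse wheel, let go (horizontal distance between each of spacer_1, spacer_2, spacer_3 and seat below 0.004 m and angle between the z axis of each of spacer_1, spacer_2, spacer_3 and the z axis of seat, either way round below 0.08 rad and z of spacer_1 in the frame of seat between 0.012 and 0.0345 m and contact force between the fingers and spacer_1 below 0.5 N and z of spacer_2 in the frame of seat between 0.012 and 0.0345 m and contact force between the fingers and spacer_2 below 0.5 N and z of spacer_3 in the frame of seat between 0.012 and 0.0345 m and contact force between the fingers and spacer_3 below 0.5 N), for 0.2 s.
3. the fine wheel lies flat on the spacers, let go (horizontal distance between wheel_fine and seat below 0.004 m and angle between the z axis of wheel_fine and the z axis of seat, either way round below 0.08 rad and z of wheel_fine in the frame of seat between 0.023 and 0.0445 m and contact force between the fingers and wheel_fine below 0.5 N), for 0.2 s.
4. the washer lies flat on the fine wheel, let go (horizontal distance between washer and seat below 0.004 m and angle between the z axis of washer and the z axis of seat, either way round below 0.08 rad and z of washer in the frame of seat between 0.03 and 0.0545 m and distance between washer and wheel_fine below 0.0125 m and contact force between the fingers and washer below 0.5 N), for 0.2 s.
5. the brass nut sits down on the washer, let go (horizontal distance between nut and seat below 0.004 m and angle between the z axis of nut and the z axis of seat, either way round below 0.08 rad and z of nut in the frame of seat between 0.042 and 0.0675 m and distance between nut and washer below 0.0165 m and contact force between the fingers and nut below 0.5 N), for 0.2 s.
6. the bottle is upside down, its axis within 45 degrees of straight down, for one second (angle between bottle's own z axis and vertical above 2.356 rad), for 1 s.
At the end, for the whole second after the job is handed in: On the shaft from the shoulder up: coarse wheel, every spacer, fine wheel, washer, nut; each within 4 mm of the axis, flat to 0.08 rad, gaps under 3 mm. The bottle is upright to 0.08 rad on its mat, within 22 mm of its centre. All is let go and at rest (all of step 1 and all of step 2 and all of step 3 and all of step 4 and all of step 5 and angle between bottle's own z axis and vertical below 0.08 rad and horizontal distance between bottle and mat below 0.022 m and z of bottle in the frame of mat between 0.001 and 0.008 m and linear speed of each of bottle, wheel_coarse, wheel_fine, spacer_1, spacer_2, spacer_3, washer, nut below 0.02 m/s and contact force between the fingers and bottle below 0.5 N); the robot touches nothing.
It fails at once if a bystander was shifted by more than 30 mm or the crystal bowl tipped (distance of any of glass_bowl, dressing_stick, tin, caliper, brush, spanner from where it was at the start of the episode above 0.03 m or angle between glass_bowl's own z axis and vertical above 0.2 rad).
Of spacer_1, spacer_2, spacer_3 only 1 to 3 are there at a start; the rules pass over those that are not, and their reading is None.
At some moment in a run one of wheel_coarse, wheel_fine, spacer_1, spacer_2, spacer_3, washer, nut may be knocked a few centimetres aside while the robot is not near it.
It also fails if it takes over 210 s, if anything falls off the work surface, if the arm or the gripper's body presses on something with over 40 N, if the wrist force passes 120 N, or if a joint passes its speed limit or range.

## Working session

There is one attempt and no reset: what is moved stays moved. The work goes in short steps, Python scripts to look and compute and a tool call to move; the robot and the scene stay as the last step left them, time stands still between calls to the robot, and variables do not carry over. Pictures are saved under pics/ and viewed, about 12 in all and at most 16, crops included, and the job is handed in when it is done.

Besides the shell and the picture viewer there is one more tool, called as name(argument=value, ...) on one line, values as JSON. send_rows: Moves the arm, as the interface text tells. Its arguments: {"type":"object","properties":{"fingers":{"type":"array"},"travel":{"type":"array"},"twist":{"type":"array"},"newtons":{"type":"number"}},"required":["fingers","travel","twist"]}

```bash
mkdir -p pics; ls; cat > h.py <<'E'
import numpy as np, cv2
from plant import manip, capture, spotter
def px2w(c,u,v,z=None,d=None):
    K=c["intrinsics"];T=c["cam_to_world"]
    r=np.array([(u-K[0,2])/K[0,0],(v-K[1,2])/K[1,1],1.0])
    if d is not None: return (T@np.r_[r*d,1])[:3]
    w=T[:3,:3]@r; s=(z-T[2,3])/w[2]; return T[:3,3]+s*w
def cloud(c):
    K=c["intrinsics"];T=c["cam_to_world"];d=c["range_z"]
    v,u=np.mgrid[:480,:640]
    P=np.stack([(u-K[0,2])/K[0,0]*d,(v-K[1,2])/K[1,1]*d,d],-1)
    return P@T[:3,:3].T+T[:3,3]
E
python3 - <<'E'
from h import *
print(manip.get_state())
for n in ("scene","top"):
    c=capture(n); cv2.imwrite(f"pics/{n}0.png",c["image"]); np.savez(f"{n}0.npz",**c)
    print(n,c["intrinsics"],c["cam_to_world"])
    P=cloud(c)
    for t in ["spindle","wheel_coarse","wheel_fine","spacer_1","washer","nut","bottle","mat","glass_bowl","dressing_stick","tin","caliper","brush","spanner"]:
        for r in spotter.trace(t,n):
            m=r["pixels"]&(c["range_z"]>0)
            p=P[m]; 
            if len(p)==0: print(n,t,r['score'],r['position']);continue
            print(n,t,round(r["score"],2),np.round(r["position"]),m.sum(),"med",p.mean(0).round(3),"zmax",np.percentile(p[:,2],95).round(3),"ext",(np.percentile(p,98,0)-np.percentile(p,2,0)).round(3))
E
```

```text
pics
{'t': 0.0, 'q': array([ 1.16338062e+00,  4.80858649e-01,  1.59686096e+00, -1.53349793e-05,
        1.06512098e+00, -4.66009426e-02]), 'joint_velocities': array([ 0.00157366,  0.00212795, -0.00103089,  0.00091952,  0.00047269,
        0.00120787]), 'joint_efforts': array([ 3.45316266e-04, -9.50655913e+01, -4.30179799e+01, -1.08025264e-05,
        1.23411999e-02,  1.48389045e-04]), 'eef_pos': array([0.22930636, 0.60779775, 0.25565979]), 'ee_rot': array([ 1.79426664e-01,  9.83771154e-01, -6.09468627e-04, -1.33898947e-04]), 'force': array([-0.53031684,  0.58350297, -0.44477727]), 'wrist_torque': array([-0.01412325, -0.01585515,  0.02418913]), 'grip_width': 1.0006225252117147}
scene [[445.34929201   0.         322.33088844]
 [  0.         445.34929201 241.21900368]
 [  0.           0.           1.        ]] [[ 0.6356615   0.57430684 -0.51585474  0.9977557 ]
 [ 0.77195956 -0.47600433  0.42130549 -0.37379273]
 [-0.00359046 -0.66602668 -0.74591928  0.6978008 ]
 [ 0.          0.          0.          1.        ]]
scene spindle 0.94 [393. 221.] 1828 med [0.583 0.152 0.035] zmax 0.11 ext [0
[... 3501 characters left out ...]
55 0.328 0.005] zmax 0.008 ext [0.083 0.078 0.027]
top mat 0.46 [384. 190.] 822 med [ 0.707 -0.171  0.004] zmax 0.009 ext [0.159 0.055 0.013]
top glass_bowl 0.73 [156. 157.] 4800 med [0.724 0.348 0.101] zmax 0.15 ext [0.153 0.152 0.119]
top dressing_stick 0.59 [317. 182.] 435 med [ 0.702 -0.014  0.019] zmax 0.023 ext [0.11  0.046 0.019]
top tin 0.67 [444. 189.] 549 med [ 0.69  -0.314  0.033] zmax 0.042 ext [0.05  0.049 0.041]
top tin 0.5 [414. 292.] 310 med [ 0.453 -0.238  0.018] zmax 0.022 ext [0.042 0.042 0.018]
top brush 0.94 [265. 162.] 862 med [0.756 0.121 0.017] zmax 0.022 ext [0.153 0.044 0.022]
top spanner 0.84 [237. 322.] 653 med [0.383 0.152 0.006] zmax 0.01 ext [0.135 0.059 0.013]
```

View pics/scene0.png

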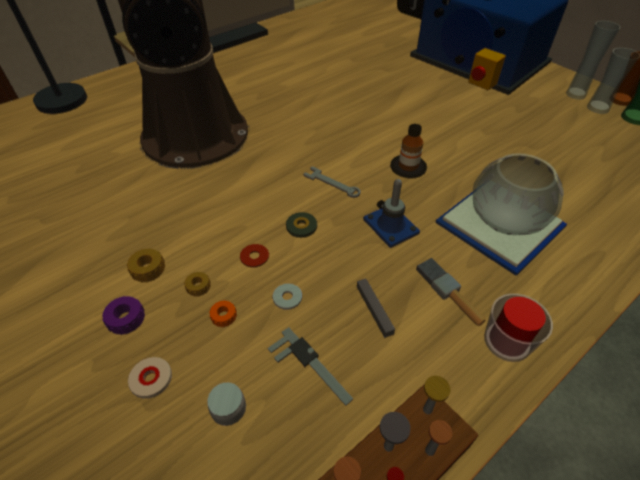

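View pics/top0.png

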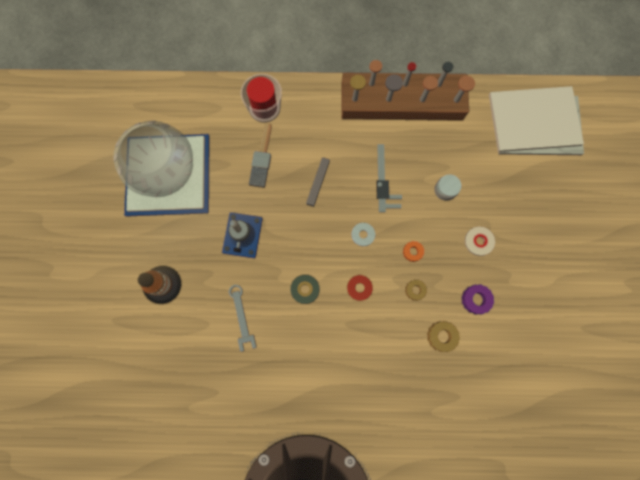

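Scene: there is one spacer ring, at (287,296). The nut-like things are small brass (197,283), large brass (146,264), purple (123,314) and orange (222,313). The small brass one fits the description, and I'll confirm it in a crop at pick-up. Top view: wheel (305,289), washer (360,288), nut (416,290), fine wheel (480,241).

Next I go above the spindle with the jaws along world x.

send_rows(fingers=[8.5,8.5,8.5,8.5,8.5], travel=[[3.5,-4.6,0.4],[7,-9.2,0.8],[10.5,-13.8,1.2],[14,-18.4,1.6],[17.5,-22.8,2]], twist=[[0,0,-0.121],[0,0,-0.242],[0,0,-0.363],[0,0,-0.484],[0,0,-0.605]])

```text
t: 2.12
eef_pos: [0.4054, 0.3786, 0.2766]
ee_rot: [0.466, 0.885, 0.0, 0.0]
force: [0.8, 0.1, -0.8]
grip_width: 0.995
```

send_rows(fingers=[8.5,8.5,8.5,8.5,8.5], travel=[[3.5,-4.6,0.4],[7,-9.2,0.8],[10.5,-13.8,1.2],[14,-18.4,1.6],[17.4,-22.8,2]], twist=[[0,0,-0.121],[0,0,-0.242],[0,0,-0.363],[0,0,-0.484],[0,0,-0.605]])

```text
t: 2.75
eef_pos: [0.5795, 0.1504, 0.2966]
ee_rot: [0.709, 0.706, 0.0, 0.0]
force: [0.1, 0.2, -0.0]
grip_width: 0.995
```

send_rows(fingers=[8.5,8.5], travel=[[0,0,0],[0,0,0]], twist=[[0,0,0],[0,0,0]])

```text
t: 3.0
eef_pos: [0.5782, 0.1521, 0.2961]
ee_rot: [0.707, 0.707, -0.0, -0.0]
force: [0.8, 0.4, -0.2]
grip_width: 0.998
```

```bash
cat >> h.py <<'E'
def fpx(c,u,v,z):
    "fisheye pixel -> world point at height z"
    K=c["intrinsics"];T=c["cam_to_world"]
    a,b=(u-K[0,2])/K[0,0],(v-K[1,2])/K[1,1]; th=np.hypot(a,b); s=np.sin(th)/max(th,1e-9)
    w=T[:3,:3]@np.array([a*s,b*s,np.cos(th)]); k=(z-T[2,3])/w[2]; return T[:3,3]+k*w
def w2f(c,p):
    K=c["intrinsics"];T=c["cam_to_world"]; q=T[:3,:3].T@(np.array(p)-T[:3,3])
    r=np.hypot(q[0],q[1]); th=np.arctan2(r,q[2]); return K[0,0]*th*q[0]/r+K[0,2],K[1,1]*th*q[1]/r+K[1,2]
def ring(c,mask,z):
    "outer-edge circle of a masked disc, in the plane of height z"
    m=cv2.convexHull(max(cv2.findContours(mask.astype(np.uint8),0,1)[0],key=cv2.contourArea))[:,0]
    full=np.zeros(mask.shape,np.uint8); cv2.fillConvexPoly(full,m,1)
    cn=max(cv2.findContours(full,0,cv2.CHAIN_APPROX_NONE)[0],key=cv2.contourArea)[:,0]
    P=np.array([fpx(c,u,v,z)[:2] for u,v in cn])
    s=np.linalg.lstsq(np.c_[2*P,np.ones(len(P))],(P**2).sum(1),rcond=None)[0]
    return s[:2],2*np.sqrt(s[2]+s[0]**2+s[1]**2)
def look(name,tz,fn=None):
    c=capture("wrist"); st=manip.get_state()
    print("tcp",st["eef_pos"].round(4),"rot",st["ee_rot"].round(4),"t",round(st["t"],2),"F",st["force"].round(1),"grip",round(st["grip_width"],3))
    if fn: cv2.imwrite(f"pics/{fn}.png",c["image"]); np.savez(f"{fn}.npz",**c)
    for r in spotter.trace(name,"wrist"):
        ce,d=ring(c,r["pixels"],tz); print(name,round(r["score"],2),np.round(r["position"]),"centre",ce.round(4),"dia",round(d,4))
    for r in spotter.pinpoint(name,"wrist"): print("  pin",round(r["score"],2),np.round(r["position"],1),"at z",fpx(c,*r["position"],tz).round(4))
    return c
E
python3 - <<'E'
from h import *
c=look("spindle",0.0,"w0"); print(c["intrinsics"],c["cam_to_world"].round(3))
for r in spotter.pinpoint("seat","wrist"): print("seat",r["score"],r["position"],fpx(c,*r["position"],.068))
print("expected px of axis", w2f(c,[.578,.152,.068]),w2f(c,[.578,.152,.132]))
E
```

```text
tcp [0.5778 0.1527 0.2961] rot [ 7.068e-01  7.074e-01 -2.000e-04 -3.000e-04] t 3.05 F [-0.6  0.8 -0.6] grip 0.998
spindle 0.78 [322. 195.] centre [0.5752 0.1577] dia 0.1058
spindle 0.3 [325. 391.] centre [ 0.5809 -0.1177] dia 0.0472
  pin 0.71 [320.1 193.9] at z [0.574  0.1601 0.    ]
[[371.64829954   0.         323.67825466]
 [  0.         371.64829954 241.56823605]
 [  0.           0.           1.        ]] [[ 1.     0.001 -0.001  0.578]
 [ 0.    -0.963 -0.27   0.221]
 [-0.001  0.27  -0.963  0.414]
 [ 0.     0.     0.     1.   ]]
seat 0.7 [318.6, 204.5] [0.57329329 0.15989184 0.068     ]
expected px of axis (np.float64(323.58291848818646), np.float64(212.68794253481886)) (np.float64(323.49564014794055), np.float64(228.62955637437884))
```

View pics/w0.png

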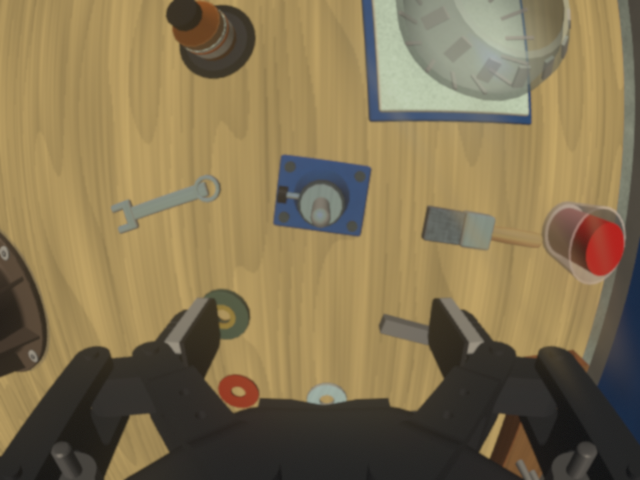

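Wrist view: spindle shoulder at about (321,204) with the shaft tip near (320,220). The coarse wheel is partly behind a finger at (228,314). I'll refine the axis from depth.

```bash
cat >> h.py <<'E'
def fcloud(c):
    K=c["intrinsics"];T=c["cam_to_world"];d=c["range_z"]
    v,u=np.mgrid[:480,:640]; a=(u-K[0,2])/K[0,0];b=(v-K[1,2])/K[1,1];th=np.hypot(a,b)+1e-9;t=np.tan(np.minimum(th,1.4))/th
    return np.stack([a*t*d,b*t*d,d],-1)@T[:3,:3].T+T[:3,3]
def axis(c):
    P=fcloud(c); near=(np.hypot(P[...,0]-.576,P[...,1]-.155)<.03)&(c["range_z"]>0)
    for lo,hi in ((.06,.076),(.09,.11),(.11,.125),(.126,.14)):
        m=near&(P[...,2]>lo)&(P[...,2]<hi); q=P[m]
        if len(q)>3: print(lo,m.sum(),"mean",q.mean(0).round(4),"x mid",((np.percentile(q[:,0],3)+np.percentile(q[:,0],97))/2).round(4),"ymin/max",np.percentile(q[:,1],[3,97]).round(4))
    m=near&(P[...,2]>.055)&(P[...,2]<.075); print("shoulder ring",ring(c,m,.068))
E
python3 - <<'E'
from h import *
c=np.load("w0.npz"); axis(c)
im=cv2.resize(c["image"][145:245,265:375],None,fx=6,fy=6,interpolation=2); cv2.imwrite("pics/w0c.png",im)
E
```

```text
0.06 1242 mean [0.5755 0.1641 0.0667] x mid 0.5755 ymin/max [0.143  0.1797]
0.09 66 mean [0.5757 0.1659 0.1003] x mid 0.5755 ymin/max [0.1624 0.1675]
0.11 69 mean [0.5761 0.1657 0.1176] x mid 0.5759 ymin/max [0.1613 0.1677]
0.126 291 mean [0.5755 0.16   0.13  ] x mid 0.5756 ymin/max [0.1528 0.166 ]
shoulder ring (array([0.57548651, 0.1611777 ]), np.float64(0.04428682603023795))
```

View pics/w0c.png

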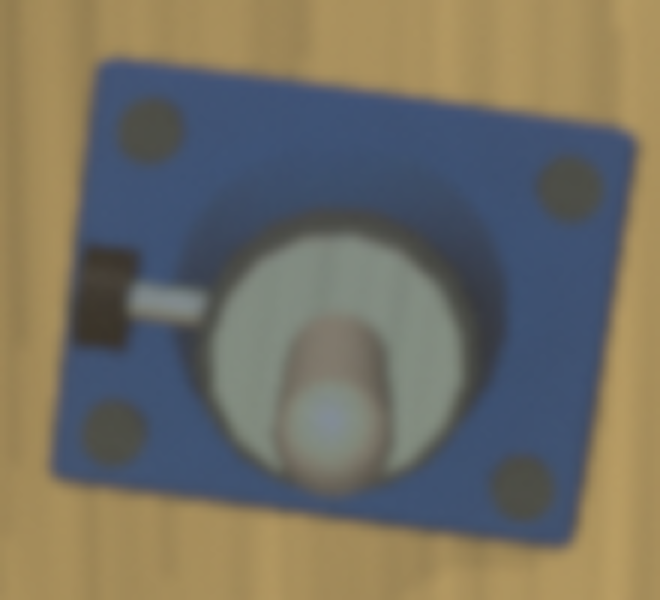

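Crop: shoulder circle centre at about full-frame (321.3,204.7), giving an axis at about (0.5757, 0.1596). The shaft sides in depth agree. Now above the coarse wheel.

send_rows(fingers=[8.5,8.5,8.5,8.5,8.5], travel=[[-3,-3.5,-1],[-6,-7,-5],[-9,-10.5,-9],[-12,-14,-13],[-12.3,-14,-16.5]], twist=[[0,0,0],[0,0,0],[0,0,0],[0,0,0],[0,0,0]])

```text
t: 3.82
eef_pos: [0.453, 0.0113, 0.1305]
ee_rot: [0.707, 0.707, -0.0, -0.0]
force: [1.3, 0.8, 1.1]
grip_width: 0.99
```

send_rows(fingers=[8.5,8.5], travel=[[0,0,0],[0,0,0]], twist=[[0,0,0],[0,0,0]])

```text
t: 4.08
eef_pos: [0.4564, 0.0127, 0.1323]
ee_rot: [0.707, 0.708, 0.0, 0.0]
force: [0.3, -0.3, -0.3]
grip_width: 0.996
```

```bash
python3 - <<'E'
from h import *
look("wheel_coarse",0.012,"w1")
E
```

```text
tcp [0.4567 0.0127 0.1326] rot [7.067e-01 7.075e-01 7.000e-04 8.000e-04] t 4.12 F [ 0.6 -0.1  0.1] grip 0.992
wheel_coarse 0.91 [317. 235.] centre [0.4519 0.012 ] dia 0.0676
```

send_rows(fingers=[7.6,7.6,7.6,7.6], travel=[[-0.4,0,-4],[-0.4,0,-8],[-0.4,0,-9.5],[-0.4,0,-9.5]], twist=[[0,0,0],[0,0,0],[0,0,0],[0,0,0]], newtons=30)

```text
t: 4.72
eef_pos: [0.4515, 0.0123, 0.0363]
ee_rot: [0.707, 0.707, -0.0, -0.0]
force: [-0.1, 0.5, -0.2]
grip_width: 0.886
```

send_rows(fingers=[7.6,7.6], travel=[[0,0,-0.4],[0,0,-0.8]], twist=[[0,0,0],[0,0,0]])

```text
t: 4.97
eef_pos: [0.4523, 0.0121, 0.0291]
ee_rot: [0.707, 0.707, 0.001, 0.001]
force: [-0.2, -0.1, -0.5]
grip_width: 0.889
```

```bash
python3 - <<'E'
from h import *
c=look("wheel_coarse",0.012,"w2")
P=fcloud(c);st=manip.get_state()
for s in (-1,1):
    m=(np.abs(P[...,1]-st["eef_pos"][1])<.02)&(s*(P[...,0]-st["eef_pos"][0])>.036)&(s*(P[...,0]-st["eef_pos"][0])<.07)&(P[...,2]>.003)&(c["range_z"]>0)
    q=P[m]; print(s,len(q), q.min(0) if len(q) else 0, np.percentile(q,[1,5,20],axis=0).round(4) if len(q) else 0)
E
```

```text
tcp [0.4519 0.0121 0.0285] rot [7.071e-01 7.071e-01 4.000e-04 4.000e-04] t 5.03 F [-0.5 -0.1 -0.5] grip 0.894
wheel_coarse 0.83 [322. 297.] centre [0.452  0.0123] dia 0.0684
-1 17130 [ 0.38178646 -0.00105978  0.01316345] [[0.3836 0.0011 0.0189]
 [0.3856 0.0042 0.0297]
 [0.3911 0.012  0.0607]]
1 17404 [ 0.48762508 -0.00126933  0.01361061] [[0.4882 0.0012 0.0191]
 [0.4902 0.0042 0.03  ]
 [0.495  0.0122 0.0611]]
```

View pics/w2.png

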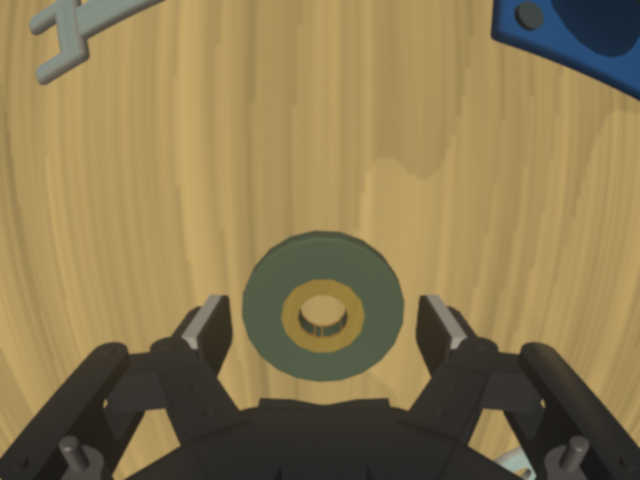

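Wheel centred between the fingers, bore at (323,312). Tips measured 15 mm ahead of the TCP at this opening, so the TCP goes down to z≈0.0205 for the grip.

send_rows(fingers=[7.6,7.6,6.2,6.2,6.2], travel=[[0,0,-0.5],[0,0,-0.8],[0,0,-0.8],[0,0,-0.8],[0,0,-0.8]], twist=[[0,0,0],[0,0,0],[0,0,0],[0,0,0],[0,0,0]], newtons=35)

```text
t: 5.75
eef_pos: [0.4512, 0.0122, 0.0204]
ee_rot: [0.707, 0.707, -0.0, -0.0]
force: [-2.8, 0.1, 7.1]
grip_width: 0.77
```

```bash
python3 - <<'E'
from h import *
look("wheel_coarse",0.012)
E
```

```text
tcp [0.4512 0.0122 0.0204] rot [ 7.071e-01  7.071e-01 -1.000e-04 -1.000e-04] t 5.8 F [-1.4 -1.   5.7] grip 0.769
wheel_coarse 0.59 [325. 306.] centre [0.4513 0.0125] dia 0.0682
  pin 0.66 [322.4 320.9] at z [0.4508 0.0138 0.012 ]
```

send_rows(fingers=[6.2,6.2,6.2,6.2,6.2], travel=[[0,0,3],[0,0,8],[1.5,1.5,13],[5.5,4.5,17],[9,7.5,17]], twist=[[0,0,0],[0,0,0],[0,0,0],[0,0,0],[0,0,0]])

```text
t: 6.52
eef_pos: [0.5442, 0.0881, 0.1938]
ee_rot: [0.707, 0.707, 0.002, 0.002]
force: [0.3, -0.1, -1.2]
grip_width: 0.772
```

send_rows(fingers=[6.2,6.2,6.2,6.2], travel=[[3.4,3.2,0],[3.4,3.2,0],[3.4,3.2,0],[3.4,3.2,0]], twist=[[0,0,0],[0,0,0],[0,0,0],[0,0,0]])

```text
t: 7.02
eef_pos: [0.5746, 0.1185, 0.1901]
ee_rot: [0.707, 0.707, -0.0, -0.0]
force: [-0.2, -0.2, -1.4]
grip_width: 0.764
```

```bash
python3 - <<'E'
from h import *
c=look("wheel_coarse",0.182,"w3"); axis(c)
E
```

```text
tcp [0.5747 0.1185 0.1902] rot [ 7.073e-01  7.069e-01 -3.000e-04 -2.000e-04] t 7.08 F [-0.  -1.  -1.4] grip 0.774
wheel_coarse 0.97 [325. 304.] centre [0.5747 0.1192] dia 0.0674
  pin 0.8 [325.  322.9] at z [0.5752 0.1194 0.182 ]
0.06 2611 mean [0.575  0.163  0.0666] x mid 0.5751 ymin/max [0.1401 0.1797]
0.09 77 mean [0.5754 0.1658 0.1006] x mid 0.5753 ymin/max [0.1629 0.1671]
0.11 88 mean [0.5753 0.1659 0.1188] x mid 0.5757 ymin/max [0.1622 0.1672]
0.126 765 mean [0.5754 0.1598 0.1299] x mid 0.5755 ymin/max [0.153  0.1661]
shoulder ring (array([0.57524576, 0.16005002]), np.float64(0.04420104944053708))
```

View pics/w3.png

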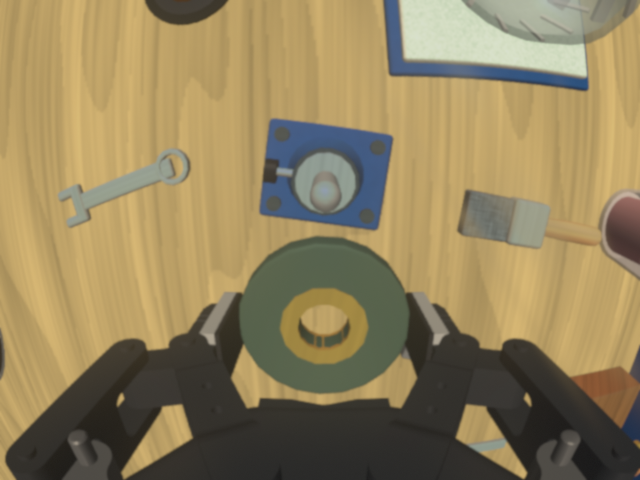

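Wheel held flat in the jaws, shaft tip at (325,190) ahead. Align, then engage.

send_rows(fingers=[6.2,6.2,6.2,6.2,6.2], travel=[[0.08,2,0],[0.08,4,0],[0.08,4,-1],[0.08,4,-3],[0.08,4,-3]], twist=[[0,0,0],[0,0,0],[0,0,0],[0,0,0],[0,0,0]])

```text
t: 7.8
eef_pos: [0.575, 0.1593, 0.1587]
ee_rot: [0.707, 0.707, -0.001, -0.001]
force: [0.3, -0.4, -1.1]
grip_width: 0.768
```

send_rows(fingers=[6.2,6.2,6.2,6.2], travel=[[0,0,-0.7],[0,0,-1.4],[0,0,-2],[0,0,-2]], twist=[[0,0,0],[0,0,0],[0,0,0],[0,0,0]])

```text
t: 8.3
eef_pos: [0.576, 0.159, 0.1398]
ee_rot: [0.707, 0.707, -0.0, -0.0]
force: [-0.2, -0.5, -0.4]
grip_width: 0.772
```

```bash
python3 - <<'E'
from h import *
c=look("wheel_coarse",0.132,"w4")
cv2.imwrite("pics/w4c.png",cv2.resize(c["image"][230:400,220:430],None,fx=3,fy=3))
E
```

```text
tcp [0.5762 0.1591 0.1401] rot [ 7.071e-01  7.071e-01 -2.000e-04 -1.000e-04] t 8.35 F [-0.1 -0.1  0.2] grip 0.769
wheel_coarse 0.6 [321. 308.] centre [0.5762 0.1597] dia 0.0677
  pin 0.86 [324.7 323.4] at z [0.5765 0.1599 0.132 ]
```

View pics/w4c.png

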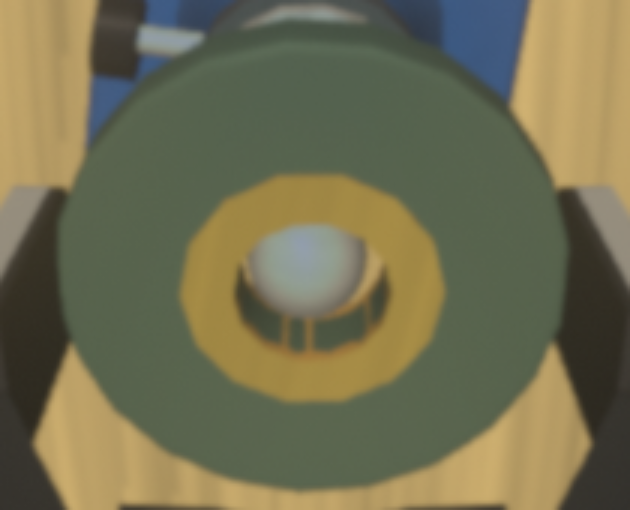

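The ball tip is inside the bore, about 0.7 mm left of centre. Nudge and go down.

send_rows(fingers=[6.2,6.2,6.2,6.2,6.2], travel=[[-0.06,0,0],[-0.06,0,-1],[-0.06,0,-2],[-0.06,0,-3],[-0.06,0,-4]], twist=[[0,0,0],[0,0,0],[0,0,0],[0,0,0],[0,0,0]])

```text
t: 9.07
eef_pos: [0.5755, 0.1591, 0.0993]
ee_rot: [0.707, 0.707, -0.0, -0.0]
force: [-0.3, -0.3, -0.4]
grip_width: 0.768
```

send_rows(fingers=[6.2,6.2,6.2,6.2], travel=[[0,0,-0.3],[0,0,-0.6],[0,0,-0.9],[0,0,-0.9]], twist=[[0,0,0],[0,0,0],[0,0,0],[0,0,0]])

```text
t: 9.57
eef_pos: [0.5756, 0.1591, 0.0913]
ee_rot: [0.707, 0.707, -0.0, -0.0]
force: [-0.2, -0.0, -0.5]
grip_width: 0.773
```

send_rows(fingers=[6.2,6.2,7.8,7.8,7.8], travel=[[0,0,-0.25],[0,0,-0.25],[0,0,-0.25],[0,0,-0.2],[0,0,0]], twist=[[0,0,0],[0,0,0],[0,0,0],[0,0,0],[0,0,0]])

```text
t: 10.2
eef_pos: [0.5756, 0.1591, 0.0914]
ee_rot: [0.707, 0.707, -0.0, -0.0]
force: [-0.2, -0.1, 0.4]
grip_width: 0.914
```

send_rows(fingers=[7.8,7.8,7.8,7.8,7.8], travel=[[0,0,2],[0,0,5],[0,0,10],[0,-4,11],[0,-10,11]], twist=[[0,0,0],[0,0,0],[0,0,0],[0,0,0],[0,0,0]])

```text
t: 10.82
eef_pos: [0.5765, 0.0592, 0.203]
ee_rot: [0.706, 0.708, 0.001, 0.001]
force: [1.0, -0.2, -0.5]
grip_width: 0.911
```

```bash
python3 - <<'E'
from h import *
c=look("wheel_coarse",0.080,"w5")
P=fcloud(c)
m=(np.hypot(P[...,0]-.5755,P[...,1]-.1595)<.032)&(np.hypot(P[...,0]-.5755,P[...,1]-.1595)>.018)&(c["range_z"]>0)&(P[...,2]>.03);q=P[m]
A=np.c_[q[:,:2]-[.5755,.1595],np.ones(len(q))];print(np.linalg.lstsq(A,q[:,2],rcond=None)[0],np.percentile(q[:,2],[5,50,95]))
E
```

```text
tcp [0.5757 0.0524 0.2022] rot [ 7.071e-01  7.071e-01 -2.000e-04  1.200e-03] t 10.88 F [-0.  -8.5  0.1] grip 0.915
wheel_coarse 0.93 [320. 105.] centre [0.5756 0.158 ] dia 0.067
  pin 0.56 [321.8  94.2] at z [0.5754 0.1576 0.08  ]
  pin 0.56 [210.1 376.1] at z [ 0.4844 -0.0543  0.08  ]
[-0.00043265 -0.00166401  0.08043734] [0.07928272 0.0804279  0.08161214]
```

Coarse wheel is seated flat, top at 80 mm. Next, the spacer.

send_rows(fingers=[7,7,7,7,7], travel=[[0.3,-5,-1],[0.6,-10,-3],[0.6,-15,-5],[0.6,-18,-7.5],[0.6,-18,-7.5]], twist=[[0,0,0],[0,0,0],[0,0,0],[0,0,0],[0,0,0]])

```text
t: 11.6
eef_pos: [0.5808, -0.1217, 0.1246]
ee_rot: [0.708, 0.706, -0.001, -0.001]
force: [-0.2, -0.4, -0.6]
grip_width: 0.82
```

send_rows(fingers=[7], travel=[[0,0,0]], twist=[[0,0,0]])

```text
t: 11.72
eef_pos: [0.5819, -0.1199, 0.1265]
ee_rot: [0.707, 0.707, 0.0, -0.0]
force: [0.6, 0.4, 0.8]
grip_width: 0.82
```

```bash
python3 - <<'E'
from h import *
c=look("spacer_1",0.008,"w6")
E
```

```text
tcp [ 0.5821 -0.1197  0.1269] rot [7.068e-01 7.074e-01 2.000e-04 2.000e-04] t 11.78 F [-0.1  0.5  0.3] grip 0.815
spacer_1 0.97 [322. 232.] centre [ 0.5817 -0.1217] dia 0.0547
  pin 0.67 [323.5 243.7] at z [ 0.5818 -0.1192  0.008 ]
```

send_rows(fingers=[7,7,7,7,7], travel=[[0,-0.2,-4],[0,-0.2,-8],[0,-0.2,-9.8],[0,-0.2,-10.4],[0,-0.2,-10.4]], twist=[[0,0,0],[0,0,0],[0,0,0],[0,0,0],[0,0,0]])

```text
t: 12.5
eef_pos: [0.5822, -0.1228, 0.023]
ee_rot: [0.707, 0.707, 0.0, 0.0]
force: [0.2, 0.1, -0.0]
grip_width: 0.819
```

send_rows(fingers=[5,5,5,5], travel=[[0,0,0],[0,0,0],[0,0,0],[0,0,0]], twist=[[0,0,0],[0,0,0],[0,0,0],[0,0,0]])

```text
t: 13.0
eef_pos: [0.5825, -0.123, 0.0241]
ee_rot: [0.707, 0.707, 0.001, 0.001]
force: [-2.2, 1.8, 12.3]
grip_width: 0.631
```

```bash
python3 - <<'E'
from h import *
c=look("spacer_1",0.008,"w7")
E
```

```text
tcp [ 0.5825 -0.123   0.0241] rot [7.071e-01 7.071e-01 6.000e-04 9.000e-04] t 13.05 F [-2.2  1.6 12.2] grip 0.632
spacer_1 0.62 [321. 289.] centre [ 0.5826 -0.1215] dia 0.0552
```

send_rows(fingers=[5,5,5,5,5], travel=[[0,0,3],[0,0,8],[-0.2,2,13],[-0.4,7,16.7],[-0.7,12,16.7]], twist=[[0,0,0],[0,0,0],[0,0,0],[0,0,0],[0,0,0]])

```text
t: 13.78
eef_pos: [0.5766, -0.002, 0.1936]
ee_rot: [0.708, 0.707, 0.002, 0.003]
force: [0.9, 0.5, -1.6]
grip_width: 0.629
```

send_rows(fingers=[5,5,5,5,5], travel=[[0,5,0],[0,10,0],[0,12.1,0],[0,12.1,0],[0,12.1,0]], twist=[[0,0,0],[0,0,0],[0,0,0],[0,0,0],[0,0,0]])

```text
t: 14.4
eef_pos: [0.5747, 0.1172, 0.1896]
ee_rot: [0.707, 0.707, 0.0, 0.0]
force: [-0.1, -0.6, 0.1]
grip_width: 0.632
```

```bash
python3 - <<'E'
from h import *
c=look("spacer_1",0.174,"w8"); axis(c)
E
```

```text
tcp [0.5747 0.117  0.1895] rot [ 7.074e-01  7.068e-01 -0.000e+00  1.000e-04] t 14.45 F [ 1.1  0.5 -1.4] grip 0.626
spacer_1 0.88 [322. 290.] centre [0.5748 0.1192] dia 0.055
0.06 90 mean [0.5772 0.1622 0.0696] x mid 0.5757 ymin/max [0.156  0.1674]
0.09 73 mean [0.5753 0.1659 0.1013] x mid 0.575 ymin/max [0.163 0.167]
0.11 79 mean [0.5753 0.1656 0.1191] x mid 0.5753 ymin/max [0.1618 0.1671]
0.126 769 mean [0.5754 0.1598 0.13  ] x mid 0.5755 ymin/max [0.1529 0.1661]
shoulder ring (array([0.57926045, 0.16109781]), np.float64(0.011625048390207261))
```

send_rows(fingers=[5,5,5,5,5], travel=[[0.07,2,0],[0.07,4.04,0],[0.07,4.04,-1],[0.07,4.04,-2.3],[0.07,4.04,-2.3]], twist=[[0,0,0],[0,0,0],[0,0,0],[0,0,0],[0,0,0]])

```text
t: 15.18
eef_pos: [0.5744, 0.1582, 0.1647]
ee_rot: [0.707, 0.707, -0.001, -0.001]
force: [0.6, 1.0, -1.1]
grip_width: 0.629
```

send_rows(fingers=[5,5,5,5,5], travel=[[0,0,-0.5],[0,0,-1],[0,0,-1.5],[0,0,-2],[0,0,-2.5]], twist=[[0,0,0],[0,0,0],[0,0,0],[0,0,0],[0,0,0]])

```text
t: 15.8
eef_pos: [0.5753, 0.1585, 0.141]
ee_rot: [0.707, 0.707, -0.0, -0.0]
force: [-0.0, 0.0, -0.5]
grip_width: 0.626
```

```bash
python3 - <<'E'
from h import *
c=look("spacer_1",0.126,"w9")
P=fcloud(c); m=(np.hypot(P[...,0]-.5755,P[...,1]-.1595)<.011)&(c["range_z"]>0)&(P[...,2]>.1285); q=P[m]
if len(q): print("tip",len(q),q.mean(0),q.max(0))
E
```

```text
tcp [0.575  0.1585 0.1404] rot [ 7.071e-01  7.071e-01 -3.000e-04 -2.000e-04] t 15.85 F [-0.1 -0.3 -0.3] grip 0.629
spacer_1 0.61 [320. 287.] centre [0.5753 0.1607] dia 0.0549
tip 4266 [0.57547333 0.16750802 0.18941338] [0.58264552 0.1704936  0.21505984]
```

send_rows(fingers=[5,5,5,5,5], travel=[[0.02,-0.06,-0.5],[0.02,-0.06,-1.5],[0.02,-0.06,-2.5],[0.02,-0.06,-3.3],[0.02,-0.06,-3.5]], twist=[[0,0,0],[0,0,0],[0,0,0],[0,0,0],[0,0,0]])

```text
t: 16.58
eef_pos: [0.5751, 0.1579, 0.1054]
ee_rot: [0.707, 0.707, -0.001, -0.0]
force: [-0.5, 0.2, -0.9]
grip_width: 0.63
```

send_rows(fingers=[5,7.2,7.2,7.2,7.2], travel=[[0,0,0],[0,0,0],[0,0,0],[0,0,0.5],[0,0,4]], twist=[[0,0,0],[0,0,0],[0,0,0],[0,0,0],[0,0,0]])

```text
t: 17.2
eef_pos: [0.5743, 0.1577, 0.1454]
ee_rot: [0.707, 0.707, -0.002, -0.001]
force: [0.6, -0.4, -0.6]
grip_width: 0.844
```

send_rows(fingers=[7.8,7.8,7.8,7.8,7.8], travel=[[0,0,5],[0,-3,6],[0,-7,6],[0,-10,6],[0,-10,6]], twist=[[0,0,0],[0,0,0],[0,0,0],[0,0,0],[0,0,0]])

```text
t: 17.82
eef_pos: [0.5756, 0.0563, 0.2068]
ee_rot: [0.708, 0.706, 0.0, 0.0]
force: [-0.1, 0.8, 0.0]
grip_width: 0.911
```

```bash
cat >> h.py <<'E'
def flat(c,R):
    P=fcloud(c); r=np.hypot(P[...,0]-.5755,P[...,1]-.1595)
    m=(r<R-.003)&(r>.013)&(c["range_z"]>0)&(P[...,2]>.03)&(P[...,2]<.125);q=P[m]
    med=np.median(q[:,2]); q=q[np.abs(q[:,2]-med)<.006]
    A=np.c_[q[:,:2]-[.5755,.1595],np.ones(len(q))];print("plane",len(q),np.linalg.lstsq(A,q[:,2],rcond=None)[0].round(4),"med z",med.round(4))
E
python3 - <<'E'
from h import *
c=look("spacer_1",0.088,"w10"); flat(c,.028)
E
```

```text
tcp [0.5756 0.0573 0.2067] rot [7.077e-01 7.065e-01 2.000e-04 1.000e-04] t 17.88 F [-0.4  0.8 -0. ] grip 0.912
spacer_1 0.59 [317. 100.] centre [0.5757 0.1581] dia 0.0555
spacer_1 0.51 [454. 291.] centre [0.6737 0.0184] dia 0.065
  pin 0.84 [323.   87.6] at z [0.5755 0.1583 0.088 ]
  pin 0.46 [458.3 289.3] at z [0.6732 0.0222 0.088 ]
plane 3400 [0.0008 0.0002 0.0884] med z 0.0884
```

Spacer is flat, top at 88.4 mm. Next, the fine wheel.

send_rows(fingers=[7.8,7.8,7.8,7.8,7.8], travel=[[0,-6,0],[0,-12,0],[0,-18,0],[0,-24,-2],[-0.2,-30,-4]], twist=[[0,0,0],[0,0,0],[0,0,0],[0,0,0],[0,0,0]])

```text
t: 18.6
eef_pos: [0.5742, -0.2416, 0.1666]
ee_rot: [0.707, 0.708, 0.0, 0.0]
force: [0.7, 0.8, 0.0]
grip_width: 0.912
```

send_rows(fingers=[7.8,7.8,7.8,7.8,7.8], travel=[[0,-6,-2],[0,-12,-3.7],[0,-14.6,-3.7],[0,-14.6,-3.7],[0,-14.6,-3.7]], twist=[[0,0,0],[0,0,0],[0,0,0],[0,0,0],[0,0,0]])

```text
t: 19.23
eef_pos: [0.574, -0.3852, 0.1301]
ee_rot: [0.707, 0.707, 0.0, -0.0]
force: [0.4, -0.5, -0.1]
grip_width: 0.912
```

```bash
python3 - <<'E'
from h import *
c=look("wheel_fine",0.012,"w11")
E
```

```text
tcp [ 0.5741 -0.385   0.1302] rot [ 7.066e-01  7.076e-01  1.000e-04 -1.000e-04] t 19.27 F [ 0.   0.7 -0.8] grip 0.914
wheel_fine 0.86 [314. 241.] centre [ 0.5694 -0.3907] dia 0.0674
  pin 0.91 [317.3 253.2] at z [ 0.5699 -0.3909  0.012 ]
```

send_rows(fingers=[7.8,7.8,7.8,7.8,7.8], travel=[[-0.45,-0.6,-2],[-0.45,-0.6,-6],[-0.45,-0.6,-10],[-0.45,-0.6,-10.8],[-0.45,-0.6,-10.8]], twist=[[0,0,0],[0,0,0],[0,0,0],[0,0,0],[0,0,0]])

```text
t: 20.0
eef_pos: [0.5689, -0.3925, 0.0216]
ee_rot: [0.707, 0.707, -0.0, -0.0]
force: [0.6, -0.5, 0.2]
grip_width: 0.919
```

send_rows(fingers=[6.2,6.2,6.2,6.2], travel=[[0,0,0],[0,0,0],[0,0,0],[0,0,0]], twist=[[0,0,0],[0,0,0],[0,0,0],[0,0,0]])

```text
t: 20.5
eef_pos: [0.5699, -0.3932, 0.0237]
ee_rot: [0.707, 0.707, 0.0, 0.001]
force: [-1.9, 1.7, 9.1]
grip_width: 0.768
```

```bash
python3 - <<'E'
from h import *
c=look("wheel_fine",0.012,"w12")
E
```

```text
tcp [ 0.5699 -0.3932  0.0237] rot [7.071e-01 7.071e-01 2.000e-04 1.300e-03] t 20.55 F [-1.9  1.4  8.4] grip 0.768
wheel_fine 0.59 [326. 299.] centre [ 0.57   -0.3907] dia 0.0679
  pin 0.85 [323.8 313.4] at z [ 0.5701 -0.39    0.012 ]
```

send_rows(fingers=[6.2,6.2,6.2,6.2,6.2], travel=[[0,0,3],[0,0,8],[0,3,13],[0.1,8,17],[0.1,14,17]], twist=[[0,0,0],[0,0,0],[0,0,0],[0,0,0],[0,0,0]])

```text
t: 21.28
eef_pos: [0.572, -0.2529, 0.1963]
ee_rot: [0.708, 0.707, 0.001, 0.004]
force: [0.4, 0.2, -1.7]
grip_width: 0.768
```

send_rows(fingers=[6.2,6.2,6.2,6.2,6.2], travel=[[0.2,6,0],[0.2,12,0],[0.2,18,0],[0.4,24,0],[0.4,30,0]], twist=[[0,0,0],[0,0,0],[0,0,0],[0,0,0],[0,0,0]])

```text
t: 21.9
eef_pos: [0.5744, 0.0493, 0.193]
ee_rot: [0.707, 0.707, 0.001, 0.001]
force: [0.6, -0.0, -1.4]
grip_width: 0.77
```

send_rows(fingers=[6.2,6.2,6.2,6.2], travel=[[0,6,0],[0,7,0],[0,7,0],[0,7,0]], twist=[[0,0,0],[0,0,0],[0,0,0],[0,0,0]])

```text
t: 22.4
eef_pos: [0.5742, 0.1163, 0.1921]
ee_rot: [0.707, 0.707, 0.0, 0.0]
force: [-1.2, 0.1, -0.1]
grip_width: 0.765
```

```bash
python3 - <<'E'
from h import *
c=look("wheel_fine",0.178,"w13"); axis(c)
E
```

```text
tcp [0.5742 0.1161 0.192 ] rot [7.076e-01 7.066e-01 1.000e-04 2.000e-04] t 22.45 F [ 0.2  0.4 -0.1] grip 0.766
wheel_fine 0.59 [322. 295.] centre [0.5743 0.1177] dia 0.0689
  pin 0.92 [324.9 311.1] at z [0.5748 0.1192 0.178 ]
0.06 83 mean [0.5776 0.1622 0.0695] x mid 0.5759 ymin/max [0.1561 0.1673]
0.09 97 mean [0.5749 0.1653 0.0972] x mid 0.5766 ymin/max [0.1492 0.1802]
0.11 76 mean [0.575  0.1654 0.1188] x mid 0.575 ymin/max [0.1598 0.1671]
0.126 739 mean [0.5754 0.1599 0.13  ] x mid 0.5753 ymin/max [0.1532 0.166 ]
shoulder ring (array([0.57598947, 0.15989686]), np.float64(0.016366231736067088))
```

send_rows(fingers=[6.2,6.2,6.2,6.2,6.2], travel=[[0.1,2,0],[0.1,4.05,0],[0.1,4.05,-1],[0.1,4.05,-2.5],[0.1,4.05,-2.5]], twist=[[0,0,0],[0,0,0],[0,0,0],[0,0,0],[0,0,0]])

```text
t: 23.18
eef_pos: [0.574, 0.1576, 0.165]
ee_rot: [0.707, 0.707, -0.001, -0.001]
force: [-0.9, -0.3, -1.2]
grip_width: 0.768
```

send_rows(fingers=[6.2,6.2,6.2,6.2,6.2], travel=[[0,0,-0.5],[0,0,-1],[0,0,-1.5],[0,0,-2],[0,0,-2.3]], twist=[[0,0,0],[0,0,0],[0,0,0],[0,0,0],[0,0,0]])

```text
t: 23.8
eef_pos: [0.575, 0.1578, 0.1434]
ee_rot: [0.707, 0.707, -0.0, -0.0]
force: [0.5, 0.8, -1.0]
grip_width: 0.767
```

```bash
python3 - <<'E'
from h import *
c=look("wheel_fine",0.132,"w14")
cv2.imwrite("pics/w14c.png",cv2.resize(c["image"][230:400,220:430],None,fx=3,fy=3))
E
```

```text
tcp [0.5749 0.1579 0.1432] rot [ 7.071e-01  7.071e-01 -2.000e-04 -1.000e-04] t 23.85 F [-0.7  0.2 -0.5] grip 0.769
wheel_fine 0.83 [325. 295.] centre [0.5752 0.1605] dia 0.0679
wheel_fine 0.55 [320. 204.] centre [0.5747 0.197 ] dia 0.0469
wheel_fine 0.55 [572.  39.] centre [0.6788 0.2825] dia 0.073
  pin 0.94 [322.1 313.2] at z [0.5745 0.1613 0.132 ]
```

View pics/w14c.png

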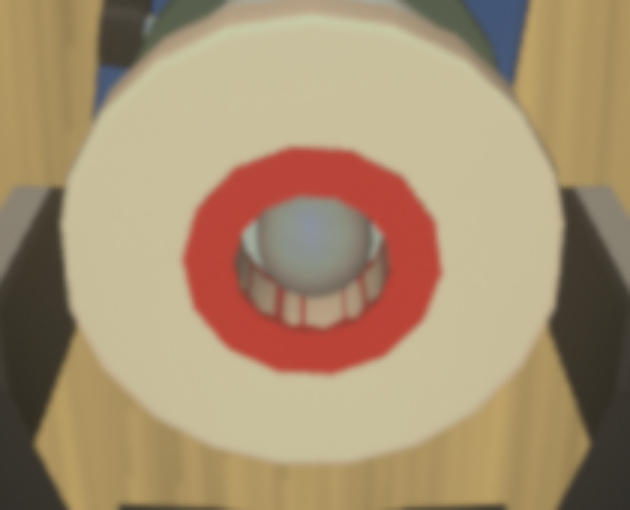

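The tip is inside the red bush, centred in x. Shift 0.8 mm in −y, lower and release.

send_rows(fingers=[6.2,6.2,6.2,6.2,6.2], travel=[[0.02,-0.08,-0.5],[0.02,-0.08,-1.5],[0.02,-0.08,-2.4],[0.02,-0.08,-2.9],[0.02,-0.08,-2.9]], twist=[[0,0,0],[0,0,0],[0,0,0],[0,0,0],[0,0,0]])

```text
t: 24.58
eef_pos: [0.575, 0.157, 0.1142]
ee_rot: [0.707, 0.707, -0.0, -0.0]
force: [0.8, -0.5, -0.5]
grip_width: 0.764
```

send_rows(fingers=[7.8,7.8,7.8,7.8,7.8], travel=[[0,0,0],[0,0,0],[0,0,0.3],[0,0,2],[0,0,5]], twist=[[0,0,0],[0,0,0],[0,0,0],[0,0,0],[0,0,0]])

```text
t: 25.2
eef_pos: [0.5749, 0.157, 0.1656]
ee_rot: [0.707, 0.707, -0.001, -0.0]
force: [0.3, 0.1, 0.8]
grip_width: 0.915
```

send_rows(fingers=[7.8,7.8,7.8,7.8,7.8], travel=[[0,0,4],[0,-3,5],[0,-7,5],[0,-10,5],[0,-10,5]], twist=[[0,0,0],[0,0,0],[0,0,0],[0,0,0],[0,0,0]])

```text
t: 25.82
eef_pos: [0.5755, 0.0554, 0.2161]
ee_rot: [0.708, 0.706, 0.0, 0.0]
force: [-0.1, 0.4, 0.2]
grip_width: 0.914
```

```bash
python3 - <<'E'
from h import *
c=look("wheel_fine",0.1,"w15"); flat(c,.034)
E
```

```text
tcp [0.5755 0.0564 0.2159] rot [7.077e-01 7.065e-01 5.000e-04 4.000e-04] t 25.88 F [ 0.3  0.1 -0.1] grip 0.918
wheel_fine 0.95 [317. 100.] centre [0.5753 0.1583] dia 0.0666
  pin 0.78 [321.6  84.7] at z [0.5746 0.159  0.1   ]
plane 6153 [ 0.0002 -0.001   0.1005] med z 0.1005
```

Fine wheel is flat, top at 100.5 mm. Next, the washer.

send_rows(fingers=[7.4,7.4,7.4,7.4,7.4], travel=[[-3,-5,-1],[-6,-9,-3],[-9,-13,-5],[-11.6,-16.8,-8],[-11.6,-16.8,-9]], twist=[[0,0,0],[0,0,0],[0,0,0],[0,0,0],[0,0,0]])

```text
t: 26.6
eef_pos: [0.4573, -0.1117, 0.1237]
ee_rot: [0.708, 0.706, -0.001, -0.001]
force: [-0.5, 0.7, 1.2]
grip_width: 0.866
```

send_rows(fingers=[7.4,7.4], travel=[[0,0,0],[0,0,0]], twist=[[0,0,0],[0,0,0]])

```text
t: 26.85
eef_pos: [0.4605, -0.1101, 0.1254]
ee_rot: [0.707, 0.708, 0.0, 0.001]
force: [0.6, 0.1, 0.0]
grip_width: 0.869
```

```bash
python3 - <<'E'
from h import *
c=look("washer",0.006,"w16")
E
```

```text
tcp [ 0.4604 -0.1102  0.1254] rot [7.065e-01 7.077e-01 4.000e-04 6.000e-04] t 26.9 F [ 0.4 -0.2  0.6] grip 0.866
washer 0.85 [320. 236.] centre [ 0.4573 -0.1135] dia 0.0595
  pin 0.97 [318.7 249. ] at z [ 0.4574 -0.1134  0.006 ]
```

send_rows(fingers=[7.4,7.4,7.4,7.4,7.4], travel=[[-0.25,-0.3,-3],[-0.25,-0.3,-7],[-0.25,-0.3,-9.8],[-0.25,-0.3,-10.3],[-0.25,-0.3,-10.3]], twist=[[0,0,0],[0,0,0],[0,0,0],[0,0,0],[0,0,0]])

```text
t: 27.62
eef_pos: [0.4571, -0.1138, 0.0222]
ee_rot: [0.707, 0.707, 0.0, 0.0]
force: [0.2, 0.4, 0.1]
grip_width: 0.868
```

send_rows(fingers=[5.4,5.4,5.4,5.4], travel=[[0,0,0],[0,0,0],[0,0,0],[0,0,0]], twist=[[0,0,0],[0,0,0],[0,0,0],[0,0,0]])

```text
t: 28.12
eef_pos: [0.4575, -0.114, 0.0234]
ee_rot: [0.707, 0.707, 0.001, 0.001]
force: [-2.6, 1.7, 17.5]
grip_width: 0.672
```

```bash
python3 - <<'E'
from h import *
c=look("washer",0.006,"w17")
E
```

```text
tcp [ 0.4576 -0.1141  0.0234] rot [7.071e-01 7.071e-01 5.000e-04 1.000e-03] t 28.18 F [-2.5  1.5 15.9] grip 0.669
washer 0.78 [318. 292.] centre [ 0.4576 -0.1132] dia 0.0591
```

send_rows(fingers=[5.4,5.4,5.4,5.4,5.4], travel=[[0,0,3],[0,0,8],[1,1.5,13],[4,6,17],[6,10.5,17]], twist=[[0,0,0],[0,0,0],[0,0,0],[0,0,0],[0,0,0]])

```text
t: 28.9
eef_pos: [0.5195, -0.0082, 0.1962]
ee_rot: [0.708, 0.707, 0.002, 0.003]
force: [1.7, -1.5, -1.1]
grip_width: 0.663
```

send_rows(fingers=[5.4,5.4,5.4,5.4,5.4], travel=[[2,4.5,0],[4,9,0],[5.7,12.7,0],[5.7,12.7,0],[5.7,12.7,0]], twist=[[0,0,0],[0,0,0],[0,0,0],[0,0,0],[0,0,0]])

```text
t: 29.52
eef_pos: [0.5734, 0.118, 0.1925]
ee_rot: [0.707, 0.707, 0.0, 0.0]
force: [0.0, -1.2, 0.0]
grip_width: 0.665
```

```bash
python3 - <<'E'
from h import *
z=manip.get_state()["eef_pos"][2]-.0174
c=look("washer",z,"w18"); axis(c)
E
```

```text
tcp [0.5734 0.1175 0.1924] rot [7.072e-01 7.070e-01 0.000e+00 1.000e-04] t 29.57 F [ 0.5  0.  -0.6] grip 0.668
washer 0.97 [325. 290.] centre [0.5735 0.1189] dia 0.0586
0.06 50 mean [0.5756 0.1596 0.069 ] x mid 0.5757 ymin/max [0.1556 0.1638]
0.09 7391 mean [0.576  0.1558 0.1004] x mid 0.576 ymin/max [0.1303 0.1814]
0.11 82 mean [0.5749 0.1657 0.1182] x mid 0.575 ymin/max [0.1619 0.1672]
0.126 743 mean [0.5753 0.1599 0.13  ] x mid 0.5753 ymin/max [0.153  0.1662]
shoulder ring (array([0.5825476 , 0.15889748]), np.float64(0.00672741403173397))
```

send_rows(fingers=[5.4,5.4,5.4,5.4,5.4], travel=[[0.19,2,0],[0.19,4,0],[0.19,4,-1],[0.19,4,-2.8],[0.19,4,-2.8]], twist=[[0,0,0],[0,0,0],[0,0,0],[0,0,0],[0,0,0]])

```text
t: 30.3
eef_pos: [0.5744, 0.1576, 0.1616]
ee_rot: [0.707, 0.707, -0.002, -0.001]
force: [0.4, 0.2, -1.0]
grip_width: 0.665
```

send_rows(fingers=[5.4,5.4,5.4,5.4,5.4], travel=[[0,0,-0.5],[0,0,-1],[0,0,-1.5],[0,0,-2.1],[0,0,-2.1]], twist=[[0,0,0],[0,0,0],[0,0,0],[0,0,0],[0,0,0]])

```text
t: 30.92
eef_pos: [0.5754, 0.158, 0.1423]
ee_rot: [0.707, 0.707, -0.0, -0.0]
force: [0.1, -0.3, -0.5]
grip_width: 0.663
```

```bash
python3 - <<'E'
from h import *
z=manip.get_state()["eef_pos"][2]-.0174
c=look("washer",z,"w19")
E
```

```text
tcp [0.5756 0.1581 0.1426] rot [ 7.071e-01  7.071e-01 -2.000e-04 -1.000e-04] t 30.98 F [ 0.6 -0.2 -0.2] grip 0.669
washer 0.9 [326. 290.] centre [0.5754 0.159 ] dia 0.0584
```

Centred within 0.6 mm and no force. Lower and release.

send_rows(fingers=[5.4,5.4,5.4,5.4,5.4], travel=[[0,0.03,-0.5],[0,0.03,-1],[0,0.03,-1.5],[0,0.03,-1.65],[0,0.03,-1.65]], twist=[[0,0,0],[0,0,0],[0,0,0],[0,0,0],[0,0,0]])

```text
t: 31.7
eef_pos: [0.5756, 0.1584, 0.1261]
ee_rot: [0.707, 0.707, -0.0, -0.0]
force: [0.1, -0.6, -0.5]
grip_width: 0.665
```

send_rows(fingers=[7.4,7.4,7.4,7.4,7.4], travel=[[0,0,0],[0,0,0],[0,0,0.3],[0,0,2],[0,0,5]], twist=[[0,0,0],[0,0,0],[0,0,0],[0,0,0],[0,0,0]])

```text
t: 32.33
eef_pos: [0.5753, 0.1583, 0.1771]
ee_rot: [0.707, 0.707, -0.001, -0.0]
force: [1.0, 0.0, 0.0]
grip_width: 0.865
```

send_rows(fingers=[6.5,6.5,6.5,6.5,6.5], travel=[[0,0,3],[0,-3,4],[0,-7,4],[0,-10,4],[0,-10,4]], twist=[[0,0,0],[0,0,0],[0,0,0],[0,0,0],[0,0,0]])

```text
t: 32.95
eef_pos: [0.5759, 0.0567, 0.2176]
ee_rot: [0.708, 0.706, 0.0, 0.0]
force: [-0.4, 0.4, 1.6]
grip_width: 0.761
```

```bash
python3 - <<'E'
from h import *
c=look("washer",0.106,"w20"); flat(c,.03)
E
```

```text
tcp [0.576  0.0578 0.2174] rot [7.077e-01 7.065e-01 5.000e-04 3.000e-04] t 33.0 F [ 0.5 -0.   0.1] grip 0.761
washer 0.75 [328. 104.] centre [0.5759 0.1581] dia 0.0594
  pin 0.56 [324.1  84.7] at z [0.5766 0.1596 0.106 ]
  pin 0.25 [322.3 101.7] at z [0.5755 0.1489 0.106 ]
plane 4539 [-0.0008 -0.0008  0.1065] med z 0.1065
```

Washer is flat, top at 106.5 mm. Next, the nut.

send_rows(fingers=[6.5,6.5,6.5,6.5,6.5], travel=[[-2,-5,0],[-4,-10,-1],[-6,-15,-2],[-8,-20,-3],[-10,-25,-5]], twist=[[0,0,0],[0,0,0],[0,0,0],[0,0,0],[0,0,0]])

```text
t: 33.72
eef_pos: [0.476, -0.1925, 0.1668]
ee_rot: [0.707, 0.708, 0.0, 0.001]
force: [0.4, 0.2, 0.4]
grip_width: 0.759
```

send_rows(fingers=[6.5,6.5,6.5,6.5], travel=[[-1.8,-4.5,-2.5],[-1.8,-4.5,-3.2],[-1.8,-4.5,-3.2],[-1.8,-4.5,-3.2]], twist=[[0,0,0],[0,0,0],[0,0,0],[0,0,0]])

```text
t: 34.22
eef_pos: [0.4585, -0.2356, 0.1348]
ee_rot: [0.707, 0.708, 0.0, 0.0]
force: [0.5, 0.2, -0.1]
grip_width: 0.76
```

```bash
python3 - <<'E'
from h import *
c=look("nut",0.02,"w21")
E
```

```text
tcp [ 0.4586 -0.2357  0.1349] rot [7.065e-01 7.077e-01 2.000e-04 4.000e-04] t 34.27 F [ 1.  -0.8  0.1] grip 0.764
nut 0.97 [296. 390.] centre [ 0.4338 -0.3557] dia 0.0522
nut 0.85 [450. 244.] centre [ 0.5395 -0.2348] dia 0.0495
nut 0.81 [169. 307.] centre [ 0.3481 -0.288 ] dia 0.0634
nut 0.8 [315. 258.] centre [ 0.4535 -0.2379] dia 0.0476
  pin 0.96 [441.2 240.2] at z [ 0.5378 -0.2313  0.02  ]
  pin 0.85 [318.1 251.1] at z [ 0.4551 -0.2389  0.02  ]
  pin 0.62 [294.8 410.9] at z [ 0.4355 -0.3756  0.02  ]
  pin 0.57 [182.4 322.8] at z [ 0.3537 -0.2955  0.02  ]
```

View pics/w21.png

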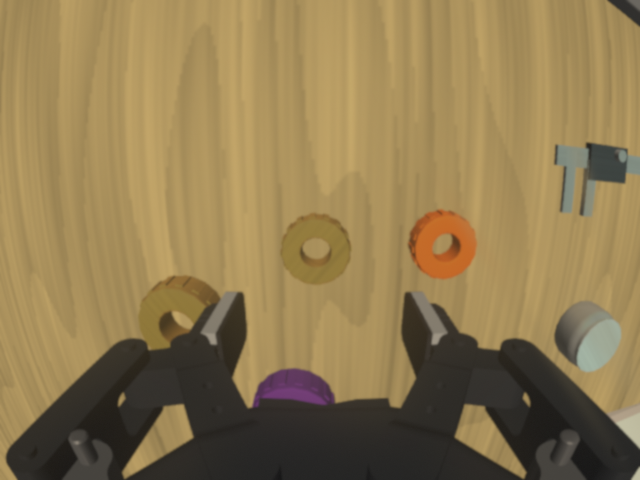

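Candidates: small brass (316,249), orange (443,244), large brass (175,315), purple (293,390). The small brass one is the nut: it is neither orange nor purple, and it is the smaller of the two brass ones, measuring about 46 mm across. Grasping it.

send_rows(fingers=[6.5,6.5,6.5,6.5,6.5], travel=[[-0.45,-0.3,-3],[-0.45,-0.3,-7],[-0.45,-0.3,-9.5],[-0.45,-0.3,-10.5],[-0.45,-0.3,-10.5]], twist=[[0,0,0],[0,0,0],[0,0,0],[0,0,0],[0,0,0]])

```text
t: 35.0
eef_pos: [0.4533, -0.2394, 0.0293]
ee_rot: [0.707, 0.707, -0.0, -0.0]
force: [-0.8, 0.3, 0.4]
grip_width: 0.757
```

send_rows(fingers=[4,4,4,4], travel=[[0,0,0],[0,0,0],[0,0,0],[0,0,0]], twist=[[0,0,0],[0,0,0],[0,0,0],[0,0,0]])

```text
t: 35.5
eef_pos: [0.4539, -0.2398, 0.0306]
ee_rot: [0.707, 0.707, 0.0, 0.001]
force: [0.6, 1.5, 7.0]
grip_width: 0.516
```

```bash
python3 - <<'E'
from h import *
c=look("nut",0.02,"w22")
P=fcloud(c);p=manip.get_state()["eef_pos"]
m=(np.hypot(P[...,0]-p[0],P[...,1]-p[1])<.021)&(P[...,2]>.016)&(P[...,2]<.024)&(c["range_z"]>0);q=P[m];print(len(q),q.mean(0),q.min(0),q.max(0))
E
```

```text
tcp [ 0.4539 -0.2399  0.0306] rot [7.071e-01 7.071e-01 3.000e-04 9.000e-04] t 35.55 F [0.4 2.4 7.3] grip 0.511
nut 0.88 [104. 367.] centre [ 0.3474 -0.2806] dia 0.0525
nut 0.83 [513. 290.] centre [ 0.5376 -0.233 ] dia 0.0508
nut 0.61 [325. 323.] centre [ 0.454  -0.2368] dia 0.0483
  pin 0.91 [325.5 310.7] at z [ 0.4547 -0.2349  0.02  ]
  pin 0.91 [519.2 296.8] at z [ 0.536  -0.2315  0.02  ]
6410 [ 0.45388287 -0.23904295  0.02019742] [ 0.43292893 -0.26084486  0.01601037] [ 0.47485483 -0.21889746  0.02268106]
```

send_rows(fingers=[4,4,4,4,4], travel=[[0,0,3],[0,0,8],[1,2,13],[2.5,6.5,16.8],[4.5,12,16.8]], twist=[[0,0,0],[0,0,0],[0,0,0],[0,0,0],[0,0,0]])

```text
t: 36.28
eef_pos: [0.5003, -0.1195, 0.2014]
ee_rot: [0.708, 0.706, 0.002, 0.003]
force: [-0.2, 0.2, -1.9]
grip_width: 0.516
```

send_rows(fingers=[4,4,4,4,4], travel=[[1.8,5.5,0],[3.6,11,0],[5.4,16.5,0],[7.1,22,0],[7.5,23.8,0]], twist=[[0,0,0],[0,0,0],[0,0,0],[0,0,0],[0,0,0]])

```text
t: 36.9
eef_pos: [0.5739, 0.1215, 0.1982]
ee_rot: [0.706, 0.708, 0.001, 0.0]
force: [-0.6, -0.1, -2.0]
grip_width: 0.512
```

send_rows(fingers=[4,4], travel=[[0,0,0],[0,0,0]], twist=[[0,0,0],[0,0,0]])

```text
t: 37.15
eef_pos: [0.5728, 0.1174, 0.1976]
ee_rot: [0.707, 0.707, -0.0, 0.0]
force: [0.3, 0.1, -1.5]
grip_width: 0.516
```

```bash
python3 - <<'E'
from h import *
p=manip.get_state()["eef_pos"]; z=p[2]-.0106
c=look("nut",z,"w23"); axis(c)
P=fcloud(c)
m=(np.hypot(P[...,0]-p[0],P[...,1]-p[1])<.0245)&(np.abs(P[...,2]-z)<.003)&(c["range_z"]>0);q=P[m];print(len(q),np.median(q,0),q.min(0),q.max(0),ring(c,m,z))
c0=np.load("w22.npz");P=fcloud(c0);p=np.array([.4539,-.2399])
m=(np.hypot(P[...,0]-p[0],P[...,1]-p[1])<.0245)&(np.abs(P[...,2]-.02)<.003)&(c0["range_z"]>0);print("at grasp",ring(c0,m,.02))
cv2.imwrite("pics/w23c.png",cv2.resize(c["image"][130:400,200:450],None,fx=2.2,fy=2.2))
E
```

```text
tcp [0.5728 0.1172 0.1975] rot [ 7.075e-01  7.068e-01 -1.000e-04  0.000e+00] t 37.2 F [ 0.8 -0.4 -0.4] grip 0.511
nut 0.65 [328. 323.] centre [0.5729 0.1204] dia 0.0481
  pin 0.67 [325.3 309.8] at z [0.5735 0.1227 0.187 ]
0.06 36 mean [0.578  0.1588 0.0692] x mid 0.5756 ymin/max [0.1562 0.1624]
0.09 7243 mean [0.5759 0.1563 0.1059] x mid 0.5759 ymin/max [0.1302 0.1814]
0.11 69 mean [0.5747 0.1656 0.1186] x mid 0.5746 ymin/max [0.1615 0.1671]
0.126 708 mean [0.5753 0.1599 0.13  ] x mid 0.5753 ymin/max [0.1529 0.1661]
shoulder ring (array([0.58398191, 0.15927959]), np.float64(0.004497607849762576))
7881 [0.5729928  0.12057892 0.18714358] [0.55060704 0.09442387 0.18397487] [0.59519279 0.141315   0.18993792] (array([0.57293159, 0.11841774]), np.float64(0.046891903134667325))
at grasp (array([ 0.45395184, -0.23883903]), np.float64(0.04709877537140473))
```

View pics/w23c.png

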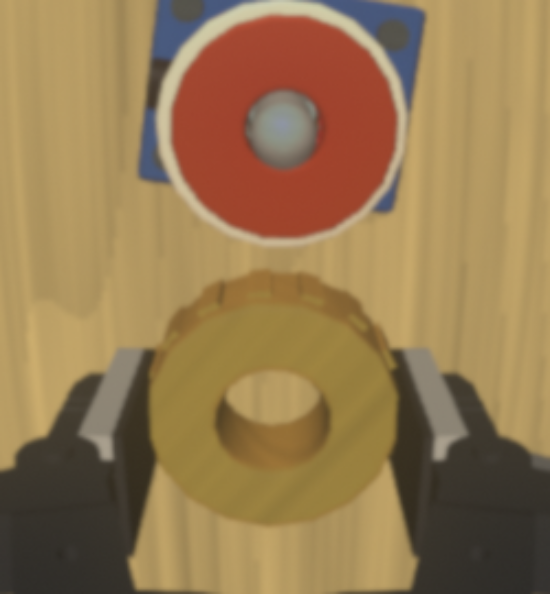

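Crop: washer and wheel concentric around the shaft tip, nut held level with its bore centre at about (272,418). Move over and engage.

send_rows(fingers=[4,4,4,4,4], travel=[[0.25,2,0],[0.25,4.05,0],[0.25,4.05,-1],[0.25,4.05,-2.8],[0.25,4.05,-2.8]], twist=[[0,0,0],[0,0,0],[0,0,0],[0,0,0],[0,0,0]])

```text
t: 37.92
eef_pos: [0.5743, 0.1585, 0.1671]
ee_rot: [0.707, 0.707, -0.002, -0.001]
force: [-1.2, -0.3, -1.4]
grip_width: 0.512
```

send_rows(fingers=[4,4,4,4,4], travel=[[0,0,-0.4],[0,0,-0.9],[0,0,-1.4],[0,0,-1.9],[0,0,-1.9]], twist=[[0,0,0],[0,0,0],[0,0,0],[0,0,0],[0,0,0]])

```text
t: 38.55
eef_pos: [0.5754, 0.1588, 0.1498]
ee_rot: [0.707, 0.707, -0.0, -0.0]
force: [-0.4, -0.3, -1.4]
grip_width: 0.513
```

```bash
python3 - <<'E'
from h import *
p=manip.get_state()["eef_pos"]; z=p[2]-.0106
c=look("nut",z,"w24")
P=fcloud(c)
m=(np.hypot(P[...,0]-p[0],P[...,1]-p[1])<.0245)&(np.abs(P[...,2]-z)<.003)&(c["range_z"]>0);q=P[m];print(len(q),ring(c,m,z))
E
```

```text
tcp [0.5756 0.1589 0.1501] rot [ 7.071e-01  7.071e-01 -1.000e-04 -1.000e-04] t 38.6 F [ 0.7 -0.2 -1.2] grip 0.512
nut 0.97 [326. 322.] centre [0.5755 0.1619] dia 0.048
  pin 0.94 [323.5 311.8] at z [0.5755 0.1632 0.1392]
7885 (array([0.57554783, 0.15991235]), np.float64(0.04688569005567998))
```

Engaged with no force. Lower to just above the washer and release.

send_rows(fingers=[4,4,4,4,4], travel=[[0,-0.02,-0.4],[0,-0.02,-0.8],[0,-0.02,-1.1],[0,-0.02,-1.2],[0,-0.02,-1.2]], twist=[[0,0,0],[0,0,0],[0,0,0],[0,0,0],[0,0,0]])

```text
t: 39.33
eef_pos: [0.5757, 0.1587, 0.1382]
ee_rot: [0.707, 0.707, -0.0, -0.0]
force: [0.1, 0.8, -1.3]
grip_width: 0.511
```

send_rows(fingers=[6.5,6.5,6.5,6.5,6.5], travel=[[0,0,0],[0,0,0],[0,0,0.3],[0,0,2],[0,0,5]], twist=[[0,0,0],[0,0,0],[0,0,0],[0,0,0],[0,0,0]])

```text
t: 39.95
eef_pos: [0.5753, 0.1586, 0.1891]
ee_rot: [0.707, 0.707, -0.001, -0.0]
force: [0.3, -0.1, 0.3]
grip_width: 0.759
```

send_rows(fingers=[8,8,8,8,8], travel=[[0,0,3],[0,-3,4],[0,-7,4],[0,-10,4],[0,-10,4]], twist=[[0,0,0],[0,0,0],[0,0,0],[0,0,0],[0,0,0]])

```text
t: 40.58
eef_pos: [0.5759, 0.057, 0.2296]
ee_rot: [0.708, 0.706, 0.0, 0.0]
force: [0.5, 0.1, -0.3]
grip_width: 0.937
```

```bash
python3 - <<'E'
from h import *
c=look("nut",0.126,"w25")
P=fcloud(c); r=np.hypot(P[...,0]-.5755,P[...,1]-.1595)
m=(r<.021)&(r>.0115)&(P[...,2]>.11)&(c["range_z"]>0);q=P[m]
print(len(q),np.percentile(q[:,2],[5,50,95]),np.linalg.lstsq(np.c_[q[:,:2]-[.5755,.1595],np.ones(len(q))],q[:,2],rcond=None)[0])
s=capture("scene"); cv2.imwrite("pics/s1.png",s["image"]); np.savez("s1.npz",**s)
P=cloud(s)
for t in ("bottle","mat"):
    for r in spotter.trace(t,"scene"):
        m=r["pixels"]&(s["range_z"]>0);q=P[m]; print(t,r["score"],r["position"],q.mean(0).round(4))
for t in ("bottle","mat"):
    for r in spotter.trace(t,"wrist"): print(t,r["score"],r["position"],ring(c,r["pixels"],.004))
q=P[(np.hypot(P[...,0]-.463,P[...,1]-.33)<.06)&(s["range_z"]>0)]
for lo,hi in ((.002,.007),(.02,.04),(.04,.065),(.095,.108),(.109,.12)):
    k=q[(q[:,2]>lo)&(q[:,2]<hi)]; print(lo,len(k),k.mean(0).round(4),np.percentile(k,[3,97],axis=0).round(4).tolist())
E
```

```text
tcp [0.576  0.0581 0.2294] rot [7.077e-01 7.065e-01 5.000e-04 3.000e-04] t 40.62 F [-0.   0.3  0.1] grip 0.937
nut 0.72 [332.  77.] centre [0.5757 0.1578] dia 0.0469
nut 0.72 [156. 449.] centre [ 0.4206 -0.1439] dia 0.0388
nut 0.28 [319. 126.] centre [0.5758 0.1548] dia 0.0533
  pin 0.97 [325.   86.4] at z [0.5771 0.1576 0.126 ]
  pin 0.61 [166.  461.5] at z [ 0.4257 -0.1537  0.126 ]
2687 [0.12529501 0.12645468 0.12758242] [-4.63186442e-04  1.17936074e-04  1.26449674e-01]
bottle 0.95 [408.7, 151.0] [0.4702 0.3294 0.0648]
bottle 0.18 [229.0, 404.2] [ 0.7007 -0.3195  0.0352]
mat 0.58 [409.8, 171.9] [0.4784 0.3284 0.0046]
0.002 301 [0.4773 0.3307 0.0041] [[0.4428, 0.2973, 0.0022], [0.5022, 0.3783, 0.0064]]
0.02 116 [0.4748 0.3265 0.0305] [[0.459, 0.3152, 0.0213], [0.4846, 0.3481, 0.0397]]
0.04 158 [0.4749 0.3268 0.0532] [[0.4596, 0.3157, 0.0416], [0.4846, 0.348, 0.0644]]
0.095 54 [0.4651 0.3326 0.1021] [[0.4484, 0.3252, 0.097], [0.474, 0.3449, 0.1076]]
0.109 97 [0.461  0.3382 0.113 ] [[0.4471, 0.3273, 0.1094], [0.473, 0.3527, 0.1154]]
```

View pics/s1.png

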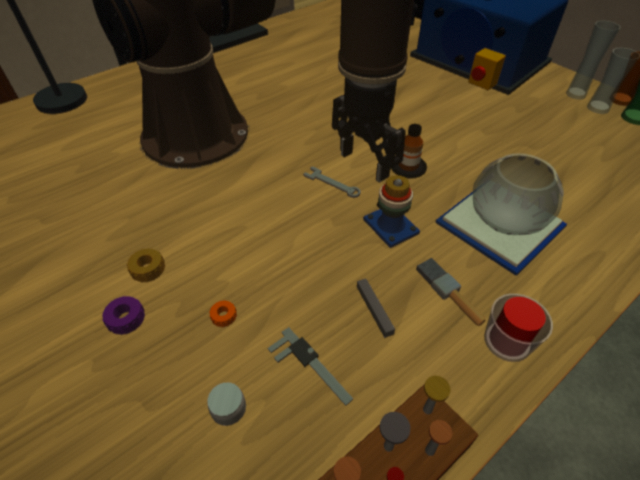

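Pack complete: nut top at 126.4 mm (expected 126) and level. All parts are gone from the bench, and the bottle is at (408,151). Next I work out the wrist geometry for the sideways bottle grasp.

```bash
cat > kin.py <<'E'
import numpy as np
from scipy.spatial.transform import Rotation as Rn
from scipy.optimize import least_squares
Rz=lambda a:Rn.from_euler('z',a).as_matrix(); Ry=lambda a:Rn.from_euler('y',a).as_matrix()
p0=dict(L1=.5,L2=.5,r0=0.,h=.3,L3=.3)
def fk(q,p):
    A=Rz(q[0]); R=A@Ry(q[1]+q[2])@Rz(q[3])@Ry(q[4])@Rz(q[5]+np.pi/2)
    w=A@np.array([p['r0']+p['L1']*np.sin(q[1])+p['L2']*np.sin(q[1]+q[2]),0,p['h']+p['L1']*np.cos(q[1])+p['L2']*np.cos(q[1]+q[2])])
    return w+R[:,2]*p['L3'],R,w
lo=np.array([-2.75,-.82,.23,-1.56,.09,-2.92]);hi=np.array([2.75,2.05,2.67,4.7,2.69,2.92])
def ik(pos,R,p,seed):
    def f(q):
        x,Q,_=fk(q,p); return np.r_[(x-pos)*10,(Q-R).ravel()]
    s=least_squares(f,np.clip(seed,lo+.01,hi-.01),bounds=(lo,hi)); return s.x,np.abs(s.fun).max()
E
python3 - <<'E'
from h import *; from kin import *
s=manip.get_state(); q=s["q"]; print(q.round(4),s["eef_pos"],s["ee_rot"])
print(fk(q,p0)[1].round(3)); print(Rn.from_quat(s["ee_rot"]).as_matrix().round(3))
q0=np.array([1.16338,.480859,1.59686,0,1.0651,-.0466]);e0=np.array([.22931,.6078,.25566])
A=[];b=[]
for k,e in ((q0,e0),(q,s["eef_pos"])):
    A.append([np.sin(k[1]),np.sin(k[1]+k[2]),1,0]);b.append(np.hypot(*e[:2])); A.append([np.cos(k[1]),np.cos(k[1]+k[2]),0,1]);b.append(e[2])
print("L1 L2 r0 h-L3",np.linalg.solve(A,b))
E
```

```text
[5.0300e-02 4.1140e-01 1.7933e+00 1.0000e-04 9.3700e-01 4.9400e-02] [0.57564729 0.05935606 0.22829043] [ 7.06800346e-01  7.07413082e-01 -9.58137128e-06 -4.54180090e-05]
[[-0.001  1.    -0.   ]
 [ 1.     0.001  0.   ]
 [ 0.    -0.    -1.   ]]
[[-0.001  1.    -0.   ]
 [ 1.     0.001  0.   ]
 [ 0.    -0.    -1.   ]]
L1 L2 r0 h-L3 [ 0.65187346  0.43920835 -0.03587455 -0.10905874]
```

send_rows(fingers=[8,8,8,8,8], travel=[[-2.5,5,2],[-5,10,4],[-7.5,15,5],[-10,20,5],[-11.4,25,5]], twist=[[0,0,0],[0,0,0],[0,0,0],[0,0,0],[0,0,0]])

```text
t: 41.6
eef_pos: [0.4602, 0.3105, 0.2787]
ee_rot: [0.707, 0.707, 0.0, 0.0]
force: [1.3, 0.4, -0.1]
grip_width: 0.936
```

send_rows(fingers=[8,8], travel=[[0,0,0],[0,0,0]], twist=[[0,0,0],[0,0,0]])

```text
t: 41.85
eef_pos: [0.4614, 0.3088, 0.2781]
ee_rot: [0.707, 0.708, -0.0, 0.0]
force: [0.3, -0.2, -0.3]
grip_width: 0.935
```

```bash
python3 - <<'E'
from h import *
c=look("mat",0.004,"w26"); s=manip.get_state(); print(s["q"].tolist(),s["eef_pos"])
P=fcloud(c); r=np.hypot(P[...,0]-.463,P[...,1]-.335); ok=(r<.06)&(c["range_z"]>0)
for lo,hi in ((.002,.008),(.02,.04),(.04,.07),(.1,.11),(.11,.12)):
    m=ok&(P[...,2]>lo)&(P[...,2]<hi); k=P[m]
    if len(k)>5: print(lo,len(k),k.mean(0).round(4),np.percentile(k,[2,98],axis=0).round(4).tolist(), ring(c,m,np.median(k[:,2])))
for r in spotter.pinpoint("bottle","wrist"): print("bottle",r["score"],r["position"],fpx(c,*r["position"],.004))
E
```

```text
tcp [0.4617 0.3083 0.2782] rot [ 7.071e-01  7.072e-01 -2.000e-04  0.000e+00] t 41.9 F [-0.3 -1.  -0.5] grip 0.935
mat 0.75 [332. 154.] centre [0.4572 0.3396] dia 0.0896
[0.5332730423246204, 0.32519588226218743, 1.7901331845021637, -0.00015010919891881105, 1.026472322708813, 0.5344239750671878] [0.46200387 0.30786502 0.27823455]
0.002 3037 [0.4587 0.3463 0.0044] [[0.4151, 0.2979, 0.0024], [0.4999, 0.3815, 0.0061]] (array([0.45720073, 0.33975296]), np.float64(0.08972171188782685))
0.02 17 [0.4601 0.3641 0.0297] [[0.449, 0.3599, 0.0251], [0.4715, 0.3655, 0.0349]] (array([0.46502492, 0.36386396]), np.float64(0.0013922570626125413))
0.04 94 [0.4598 0.3615 0.0563] [[0.4383, 0.3493, 0.0454], [0.4802, 0.3659, 0.0689]] (array([0.45890875, 0.35474203]), np.float64(0.026457831939213992))
0.1 30 [0.4579 0.3528 0.1047] [[0.4473, 0.3472, 0.1002], [0.4693, 0.3549, 0.1092]] (array([0.46164073, 0.35265888]), np.float64(0.00503469928300926))
0.11 1142 [0.4568 0.3402 0.1142] [[0.444, 0.3267, 0.1122], [0.4695, 0.3536, 0.1157]] (array([0.45674027, 0.34008257]), np.float64(0.029134457306858128))
bottle 0.59 [320.5, 178.0] [0.45796283 0.3369402  0.004     ]
```

```bash
cat > plan.py <<'E'
from kin import *
D=[([1.16338,.480859,1.59686],[.22931,.6078,.25566]),([.0503,.4114,1.7933],[.57565,.05936,.22829]),([.53327,.3252,1.79013],[.462,.30787,.27823])]
A=[];b=[]
for k,e in D:
    A.append([np.sin(k[1]),np.sin(k[1]+k[2]),1,0]);b.append(np.hypot(*e[:2])); A.append([np.cos(k[1]),np.cos(k[1]+k[2]),0,1]);b.append(e[2])
S=np.linalg.lstsq(np.array(A),np.array(b),rcond=None)[0]
def par(L3): return dict(L1=S[0],L2=S[1],r0=S[2],h=S[3]+L3,L3=L3)
def tool(phi,e,roll=0):
    d=np.array([np.cos(phi),np.sin(phi),0]);z=np.array([0,0,1.])
    zt=np.cos(e)*d-np.sin(e)*z; xt=np.sin(e)*d+np.cos(e)*z; R=np.c_[xt,np.cross(zt,xt),zt]
    return R@Rz(roll)
G=np.array([.457,.340,.055])
E
python3 - <<'E'
from plan import *
print(S)
q0=[.533,.325,1.79,0,1.026,.534]
for L3 in (.3,):
  p=par(L3)
  for e in (15,25):
    for ph in range(-180,180,20):
        R=tool(np.radians(ph),np.radians(e)); best=None
        for s4,s6 in ((-1.2,0),(-1.2,2),(-1.2,-2),(1.5,0),(1.5,2),(1.5,-2),(3,0),(3,2),(3,-2)):
            x,r=ik(G-R[:,2]*.003,R,p,np.array([.53,.3,1.9,s4,1.3,s6]))
            if r<1e-2:
                for roll in (np.pi,-np.pi):
                    R2=tool(np.radians(ph),0,roll*.9); y,r2=ik(G+[0,0,.2],R2,p,x+[0,0,0,0,0,roll*.9])
                    if r2<1e-2: best=(x,roll,y)
                if best is None: print(L3,e,ph,x.round(2),"no roll",fk(x,p)[2].round(2))
                else: print(L3,e,ph,x.round(2),"roll ok",round(best[1],1),best[2].round(2),"wrist",fk(x,p)[2].round(2)); break
E
```

```text
[ 0.60099942  0.44313865 -0.01678037 -0.06128505]
0.3 15 -180 [ 0.43  1.17  1.27  0.44  1.95 -1.28] roll ok 3.1 [0.42 1.03 1.27 0.6  2.32 1.69] wrist [0.75 0.34 0.13]
0.3 15 -160 [ 0.54  1.21  1.16  0.21  2.07 -1.42] roll ok 3.1 [0.54 1.07 1.16 0.31 2.46 1.5 ] wrist [0.73 0.44 0.13]
0.3 15 -140 [ 0.66  1.22  1.13 -0.04  2.1  -1.6 ] roll ok 3.1 [ 0.66  1.08  1.13 -0.06  2.5   1.21] wrist [0.68 0.53 0.13]
0.3 15 -120 [ 0.78  1.2   1.19 -0.29  2.04 -1.78] roll ok 3.1 [ 0.78  1.06  1.19 -0.41  2.42  0.94] wrist [0.6  0.59 0.13]
0.3 15 -100 [ 0.89  1.16  1.32 -0.52  1.9  -1.89] roll ok 3.1 [ 0.9   1.01  1.32 -0.67  2.26  0.79] wrist [0.51 0.63 0.13]
0.3 15 -80 [ 1.    1.1   1.5  -0.73  1.72 -1.94] roll ok 3.1 [ 1.    0.94  1.5  -0.88  2.07  0.74] wrist [0.41 0.63 0.13]
0.3 15 -60 [ 1.09  1.04  1.71 -0.96  1.53 -1.9 ] roll ok 3.1 [ 1.1   0.86  1.72 -1.07  1.86  0.77] wrist [0.31 0.59 0.13]
0.3 15 -40 [ 1.16  0.99  1.94 -1.24  1.37 -1.77] roll ok 3.1 [ 1.17  0.79  1.96 -1.3   1.68  0.88] wrist [0.23 0.53 0.13]
0.3 15 -20 [ 1.18  0.97  2.18  4.67  1.31 -1.56] roll ok 3.1 [1.19 0.73 2.2  4.69
[... 2495 characters left out ...]
 0.18]
0.3 25 60 [ 0.31  0.91  2.51  2.47  1.34 -1.76] roll ok 3.1 [0.26 0.71 2.56 2.35 1.66 1.16] wrist [0.32 0.1  0.18]
0.3 25 80 [ 0.17  0.87  2.33  1.94  1.16 -1.64] roll ok 3.1 [0.11 0.7  2.36 1.85 1.55 1.33] wrist [0.41 0.07 0.18]
0.3 25 100 [ 0.14  0.88  2.12  1.47  1.14 -1.41] roll ok 3.1 [0.09 0.74 2.12 1.49 1.59 1.53] wrist [0.5  0.07 0.18]
0.3 25 120 [ 0.17  0.92  1.9   1.1   1.27 -1.25] roll ok 3.1 [0.13 0.81 1.88 1.21 1.74 1.68] wrist [0.59 0.1  0.18]
0.3 25 140 [ 0.24  0.98  1.68  0.83  1.45 -1.18] roll ok 3.1 [0.21 0.89 1.65 1.   1.93 1.76] wrist [0.67 0.16 0.18]
0.3 25 160 [ 0.33  1.04  1.49  0.61  1.63 -1.2 ] roll ok 3.1 [0.31 0.96 1.44 0.81 2.13 1.77] wrist [0.72 0.25 0.18]
```

Plan: approach the bottle from its +y side (free space), tool pointing −y and 25° down, camera side up. First the yaw half turn while moving over.

send_rows(fingers=[8,8,8,8,8], travel=[[0,3.5,0],[-0.2,7,0],[-0.3,10.5,0],[-0.4,14,0],[-0.5,17.2,0]], twist=[[0,0,0.157],[0,0,0.314],[0,0,0.471],[0,0,0.628],[0,0,0.785]])

```text
t: 42.68
eef_pos: [0.4572, 0.4811, 0.2782]
ee_rot: [0.381, 0.925, -0.0, 0.0]
force: [0.4, 0.3, -0.1]
grip_width: 0.936
```

send_rows(fingers=[8,8,8,8,8], travel=[[0,0,0],[0,0,0],[0,0,0],[0,0,0],[0,0,0]], twist=[[0,0,0.157],[0,0,0.314],[0,0,0.471],[0,0,0.628],[0,0,0.785]])

```text
t: 43.3
eef_pos: [0.4574, 0.4799, 0.2782]
ee_rot: [-0.001, 1.0, -0.0, -0.0]
force: [0.1, 0.7, 0.4]
grip_width: 0.935
```

send_rows(fingers=[8,8,8,8,8], travel=[[0,0,0],[0,0,0],[0,0,0],[0,0,0],[0,0,0]], twist=[[0,0,0.157],[0,0,0.314],[0,0,0.471],[0,0,0.628],[0,0,0.785]])

```text
t: 43.92
eef_pos: [0.4574, 0.4798, 0.2782]
ee_rot: [-0.384, 0.923, -0.0, -0.0]
force: [0.3, 0.5, 1.1]
grip_width: 0.937
```

send_rows(fingers=[8,8,8,8,8], travel=[[0,0,0],[0,0,0],[0,0,0],[0,0,0],[0,0,0]], twist=[[0,0,0.157],[0,0,0.314],[0,0,0.471],[0,0,0.628],[0,0,0.786]])

```text
t: 44.55
eef_pos: [0.4573, 0.4799, 0.2782]
ee_rot: [0.708, -0.706, 0.0, 0.0]
force: [0.5, 0.9, -0.6]
grip_width: 0.935
```

send_rows(fingers=[8,8,8,8,8], travel=[[0,0,0],[0,0,0],[0,0,0],[0,0,0],[0,0,0]], twist=[[-0.16,0,0],[-0.32,0,0],[-0.48,0,0],[-0.64,0,0],[-0.8,0,0]])

```text
t: 45.18
eef_pos: [0.4574, 0.4804, 0.2787]
ee_rot: [-0.65, 0.651, -0.277, -0.277]
force: [0.5, 0.1, -0.4]
grip_width: 0.934
```

send_rows(fingers=[8,8,8,8], travel=[[0,0,-2],[0,0,-4],[0,0,-4],[0,0,-4]], twist=[[-0.16,0,0],[-0.334,0,0],[-0.334,0,0],[-0.334,0,0]])

```text
t: 45.68
eef_pos: [0.4575, 0.4806, 0.2396]
ee_rot: [-0.597, 0.598, -0.379, -0.378]
force: [0.3, -1.2, 0.5]
grip_width: 0.935
```

```bash
python3 - <<'E'
from h import *; from plan import *
s=manip.get_state(); print(s["t"],s["eef_pos"].round(4),s["q"].round(3),s["force"].round(1)); R=Rn.from_quat(s["ee_rot"]).as_matrix(); print(R.round(3))
T=tool(-np.pi/2,np.radians(25)); print("twist to target",Rn.from_matrix(T@R.T).as_rotvec().round(4))
c=capture("wrist"); np.savez("w27.npz",**c); cv2.imwrite("pics/w27.png",c["image"])
P=fcloud(c); r=np.hypot(P[...,0]-.457,P[...,1]-.34); ok=(r<.04)&(c["range_z"]>0)
for lo,hi in ((.02,.04),(.04,.07),(.11,.12)):
    k=P[ok&(P[...,2]>lo)&(P[...,2]<hi)]
    if len(k)>5: print(lo,len(k),k.mean(0).round(4),np.percentile(k,[2,98],axis=0).round(4).tolist())
E
```

```text
45.675 [0.4575 0.4806 0.2396] [ 1.015  1.073  0.926 -0.592  2.119 -2.166] [ 0.3 -1.2  0.5]
[[-0.002 -1.    -0.   ]
 [-0.428  0.001 -0.904]
 [ 0.904 -0.002 -0.428]]
twist to target [-0.0056  0.0017  0.0012]
0.02 457 [0.4572 0.3608 0.0308] [[0.434, 0.348, 0.0207], [0.4807, 0.366, 0.0396]]
0.04 864 [0.4571 0.3601 0.0558] [[0.4335, 0.3458, 0.0407], [0.4808, 0.3654, 0.0695]]
0.11 738 [0.4567 0.3421 0.1138] [[0.4436, 0.3277, 0.1106], [0.4695, 0.3546, 0.1153]]
```

Bottle measured at (0.457, 0.340). Close in along the tool axis and grip the body.

send_rows(fingers=[8,8,8,8,8], travel=[[0,0,-4],[0,-1,-8],[0,-4,-12],[0,-5.3,-14.9],[0,-5.3,-14.9]], twist=[[0,0,0],[0,0,0],[0,0,0],[0,0,0],[0,0,0]])

```text
t: 46.35
eef_pos: [0.4574, 0.4272, 0.0914]
ee_rot: [-0.596, 0.598, -0.379, -0.379]
force: [0.2, 0.5, 0.3]
grip_width: 0.935
```

send_rows(fingers=[8,8,8,8,8], travel=[[-0.05,-2,-0.95],[-0.05,-4.2,-2],[-0.05,-6.5,-3],[-0.05,-8.2,-3.8],[-0.05,-8.2,-3.8]], twist=[[0,0,0],[0,0,0],[0,0,0],[0,0,0],[0,0,0]])

```text
t: 46.98
eef_pos: [0.4573, 0.3465, 0.0541]
ee_rot: [-0.596, 0.598, -0.379, -0.378]
force: [0.6, -0.5, 0.2]
grip_width: 0.936
```

send_rows(fingers=[4.2,4.2,4.2,4.2,4.2], travel=[[0,0,0],[0,0,0],[0,0,0],[0,0,0],[0,0,0]], twist=[[0,0,0],[0,0,0],[0,0,0],[0,0,0],[0,0,0]], newtons=50)

```text
t: 47.6
eef_pos: [0.4567, 0.347, 0.0526]
ee_rot: [-0.596, 0.597, -0.38, -0.379]
force: [-0.1, 4.7, 9.1]
grip_width: 0.57
```

```bash
python3 - <<'E'
from h import *
s=manip.get_state(); print(s["t"],s["eef_pos"].round(4),s["q"].round(3),s["force"].round(1),s["grip_width"])
c=capture("wrist"); np.savez("w28.npz",**c); cv2.imwrite("pics/w28.png",c["image"])
E
```

```text
47.6 [0.4567 0.347  0.0526] [ 0.929  1.147  1.304 -0.581  1.706 -1.964] [-0.1  4.7  9.1] 0.5701397222797352
```

View pics/w28.png

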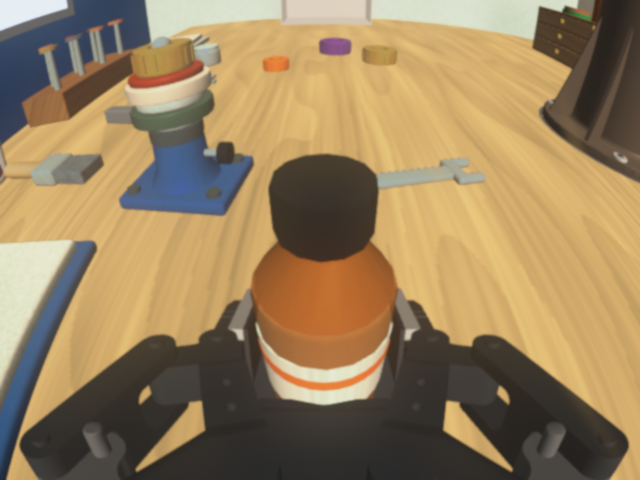

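The bottle is held squarely: cap at (323,205), pads on the body, and the pack stands to the left. Lift, level the tool, roll it over, hold, roll back.

send_rows(fingers=[4.2,4.2,4.2,4.2,4.2], travel=[[0,0,3],[0,0,8],[0,0,13],[0,1,18],[0,2,22]], twist=[[0,0,0],[0,0,0],[0,0,0],[-0.1,0,0],[-0.2,0,0]])

```text
t: 48.28
eef_pos: [0.4561, 0.3668, 0.2742]
ee_rot: [-0.555, 0.556, -0.438, -0.437]
force: [0.7, -0.4, -3.2]
grip_width: 0.569
```

send_rows(fingers=[4.2,4.2,4.2,4.2], travel=[[0,1,1],[0,2,2],[0,2,2],[0,2,2]], twist=[[-0.12,0,0],[-0.236,0,0],[-0.236,0,0],[-0.236,0,0]])

```text
t: 48.78
eef_pos: [0.4562, 0.3857, 0.2911]
ee_rot: [-0.501, 0.501, -0.499, -0.499]
force: [-0.3, -0.9, -1.6]
grip_width: 0.568
```

send_rows(fingers=[4.2,4.2,4.2,4.2,4.2], travel=[[0,0,0],[0,0,0],[0,0,0],[0,0,0],[0,0,0]], twist=[[0,-0.12,0],[0,-0.3,0],[0,-0.48,0],[0,-0.66,0],[0,-0.84,0]])

```text
t: 49.4
eef_pos: [0.4564, 0.3854, 0.2921]
ee_rot: [-0.251, 0.663, -0.66, -0.25]
force: [-0.1, 0.3, -1.8]
grip_width: 0.569
```

```bash
python3 - <<'E'
from h import *; from scipy.spatial.transform import Rotation as Rn
s=manip.get_state(); print(s["t"],s["eef_pos"].round(4),s["q"].round(3),s["force"].round(1),s["grip_width"]); print(Rn.from_quat(s["ee_rot"]).as_matrix().round(3))
E
```

```text
49.4 [0.4564 0.3854 0.2921] [ 0.978  1.093  1.137 -0.83   2.282 -1.346] [-0.1  0.3 -1.8] 0.5689739318421353
[[-0.75  -0.662  0.   ]
 [-0.003  0.003 -1.   ]
 [ 0.662 -0.75  -0.004]]
```

send_rows(fingers=[4.2,4.2,4.2,4.2,4.2], travel=[[0,0,0],[0,0,0],[0,0,0],[0,0,0],[0,0,0]], twist=[[0,-0.18,0],[0,-0.36,0],[0,-0.54,0],[0,-0.72,0],[0,-0.9,0]])

```text
t: 50.02
eef_pos: [0.4564, 0.3854, 0.2921]
ee_rot: [0.062, 0.706, -0.703, 0.062]
force: [0.1, 0.8, -0.9]
grip_width: 0.57
```

send_rows(fingers=[4.2,4.2,4.2,4.2,4.2], travel=[[0,0,0],[0,0,0],[0,0,0],[0,0,0],[0,0,0]], twist=[[0,-0.18,0],[0,-0.36,0],[0,-0.54,0],[0,-0.72,0],[0,-0.9,0]])

```text
t: 50.65
eef_pos: [0.4564, 0.3854, 0.2921]
ee_rot: [0.363, 0.608, -0.606, 0.362]
force: [-0.1, 0.9, -1.9]
grip_width: 0.572
```

send_rows(fingers=[4.2,4.2,4.2,4.2,4.2], travel=[[0,0,0],[0,0,0],[0,0,0],[0,0,0],[0,0,0]], twist=[[0,-0.16,0],[0,-0.3,0],[0,-0.3,0],[0,-0.3,0],[0,-0.3,0]])

```text
t: 51.28
eef_pos: [0.4562, 0.3856, 0.2915]
ee_rot: [0.447, 0.548, -0.548, 0.447]
force: [0.9, 0.0, -2.1]
grip_width: 0.572
```

```bash
python3 - <<'E'
from h import *; from scipy.spatial.transform import Rotation as Rn
s=manip.get_state(); print(s["t"],s["eef_pos"].round(4),s["q"].round(3),s["force"].round(1),s["grip_width"]); print(Rn.from_quat(s["ee_rot"]).as_matrix().round(3))
c=capture("scene"); cv2.imwrite("pics/s2.png",c["image"][0:240,260:640].repeat(2,0).repeat(2,1))
E
```

```text
51.275 [0.4562 0.3856 0.2915] [ 0.979  1.096  1.136 -0.831  2.285  0.746] [ 0.9  0.  -2.1] 0.5717468362346548
[[-0.201  0.98   0.   ]
 [-0.     0.    -1.   ]
 [-0.98  -0.201  0.   ]]
```

View pics/s2.png

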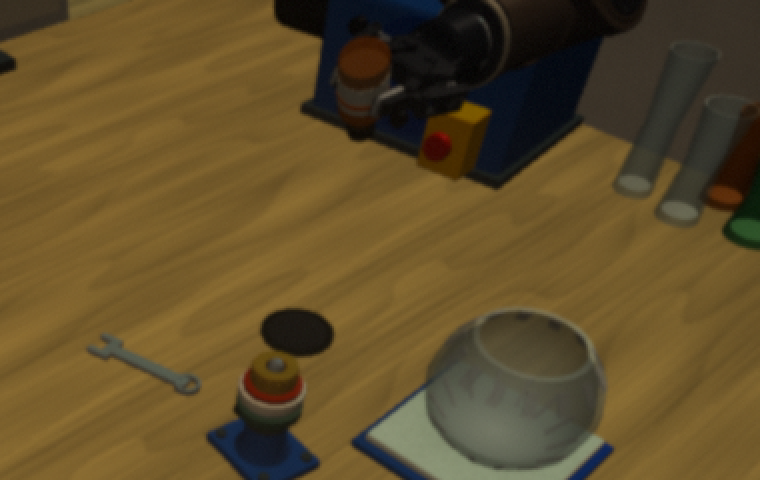

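send_rows(fingers=[4.2,4.2,4.2,4.2,4.2], travel=[[0,0,0],[0,0,0],[0,0,0],[0,0,0],[0,0,0]], twist=[[0,0,0],[0,0,0],[0,0,0],[0,0,0],[0,0,0]])

```text
t: 51.95
eef_pos: [0.4562, 0.3857, 0.2912]
ee_rot: [-0.447, -0.547, 0.548, -0.448]
force: [-0.4, 0.8, -0.9]
grip_width: 0.568
```

send_rows(fingers=[4.2,4.2,4.2,4.2,4.2], travel=[[0,0,0],[0,0,0],[0,0,0],[0,0,0],[0,0,0]], twist=[[0,0,0],[0,0,0],[0,0,0],[0,0,0],[0,0,0]])

```text
t: 52.58
eef_pos: [0.4562, 0.3857, 0.2913]
ee_rot: [-0.447, -0.547, 0.548, -0.448]
force: [0.2, -0.2, -1.3]
grip_width: 0.572
```

send_rows(fingers=[4.2,4.2,4.2,4.2,4.2], travel=[[0,0,0],[0,0,0],[0,0,0],[0,0,0],[0,0,0]], twist=[[0,0,0],[0,0,0],[0,0,0],[0,0,0],[0,0,0]])

```text
t: 53.2
eef_pos: [0.4562, 0.3857, 0.2913]
ee_rot: [-0.447, -0.547, 0.548, -0.448]
force: [-0.4, -0.1, -1.9]
grip_width: 0.562
```

Bottle inverted: cap down at (358,130) in the crop, 168° over, held for more than 2 s. Roll back.

send_rows(fingers=[4.2,4.2,4.2,4.2,4.2], travel=[[0,0,0],[0,0,0],[0,0,0],[0,0,0],[0,0,0]], twist=[[0,0.18,0],[0,0.36,0],[0,0.54,0],[0,0.72,0],[0,0.9,0]])

```text
t: 53.82
eef_pos: [0.4562, 0.3857, 0.2913]
ee_rot: [-0.162, -0.688, 0.688, -0.163]
force: [-0.4, -0.5, -1.6]
grip_width: 0.567
```

send_rows(fingers=[4.2,4.2,4.2,4.2,4.2], travel=[[0,0,0],[0,0,0],[0,0,0],[0,0,0],[0,0,0]], twist=[[0,0.18,0],[0,0.36,0],[0,0.54,0],[0,0.72,0],[0,0.9,0]])

```text
t: 54.45
eef_pos: [0.4562, 0.3857, 0.2913]
ee_rot: [-0.153, 0.69, -0.69, -0.153]
force: [0.3, -0.7, -1.9]
grip_width: 0.569
```

send_rows(fingers=[4.2,4.2,4.2,4.2,4.2], travel=[[0,0,0],[0,0,0],[0,0,0],[0,0,0],[0,0,0]], twist=[[0,0.18,0],[0,0.36,0],[0,0.54,0],[0,0.72,0],[0,0.9,0]])

```text
t: 55.08
eef_pos: [0.4562, 0.3857, 0.2913]
ee_rot: [-0.438, 0.555, -0.555, -0.438]
force: [-0.2, -0.3, -1.3]
grip_width: 0.567
```

send_rows(fingers=[4.2,4.2,4.2,4.2], travel=[[0,0,0],[0,0,0],[0,0,0],[0,0,0]], twist=[[0,0.12,0],[0,0.24,0],[0,0.24,0],[0,0.24,0]])

```text
t: 55.58
eef_pos: [0.4562, 0.3857, 0.2913]
ee_rot: [-0.499, 0.501, -0.501, -0.499]
force: [-0.6, 0.1, -2.1]
grip_width: 0.565
```

send_rows(fingers=[4.2,4.2,4.2,4.2,4.2], travel=[[0,-1,-3],[0,-2.5,-6],[0,-4,-9],[0,-4,-11],[0,-4,-11]], twist=[[0.1,0,0],[0.22,0,0],[0.34,0,0],[0.436,0,0],[0.436,0,0]])

```text
t: 56.2
eef_pos: [0.4564, 0.3453, 0.1821]
ee_rot: [-0.596, 0.597, -0.38, -0.379]
force: [-0.1, 0.8, -1.1]
grip_width: 0.567
```

```bash
python3 - <<'E'
from h import *; from plan import *
s=manip.get_state(); print(s["t"],s["eef_pos"].round(4),s["q"].round(3),s["force"].round(1),s["grip_width"]); R=Rn.from_quat(s["ee_rot"]).as_matrix()
G0=Rn.from_quat([-0.596,0.598,-0.379,-0.3785]).as_matrix(); print("twist to grasp pose",Rn.from_matrix(G0@R.T).as_rotvec().round(4))
c=capture("wrist"); c0=np.load("w28.npz")
for n,k in (("grasp",c0),("now",c)): # cap-top points in the tool-fixed camera frame
    d=k["range_z"]; print(n,[round(float(np.median(d[a:b,300:346])),4) for a,b in ((165,175),(195,210),(230,240),(280,300),(330,345))])
print(np.abs(c["image"][150:390,260:390].astype(int)-c0["image"][150:390,260:390]).mean())
P=fcloud(c); r=np.hypot(P[...,0]-.457,P[...,1]-.34); z0=s["eef_pos"][2]
k=P[(r<.03)&(P[...,2]>z0+.055)&(c["range_z"]>0)]; print("cap top",len(k),k.mean(0).round(4), "expected bottom-to-TCP .0486")
E
```

```text
56.2 [0.4564 0.3453 0.1821] [ 0.927  0.975  1.334 -0.596  1.825 -2.044] [-0.1  0.8 -1.1] 0.5673710433004593
twist to grasp pose [ 0.0029  0.0004 -0.0004]
grasp [0.1004, 0.0885, 0.0921, 0.1039, 0.1052]
now [0.1005, 0.0886, 0.0918, 0.1039, 0.1052]
3.7379380341880344
cap top 6968 [0.4565 0.343  0.2426] expected bottom-to-TCP .0486
```

Bottle has not shifted in the grip. Set it down.

send_rows(fingers=[4.2,4.2,4.2,4.2,4.2], travel=[[0,0.15,-4],[0,0.15,-8],[0,0.15,-11],[0,0.15,-12.2],[0,0.15,-12.2]], twist=[[0,0,0],[0,0,0],[0,0,0],[0,0,0],[0,0,0]])

```text
t: 56.88
eef_pos: [0.4561, 0.3472, 0.0592]
ee_rot: [-0.596, 0.596, -0.38, -0.38]
force: [0.7, -1.0, -2.4]
grip_width: 0.57
```

send_rows(fingers=[4.2,4.2,4.2,4.2,4.2], travel=[[0,0,-0.2],[0,0,-0.4],[0,0,-0.6],[0,0,-0.75],[0,0,-0.75]], twist=[[0,0,0],[0,0,0],[0,0,0],[0,0,0],[0,0,0]])

```text
t: 57.5
eef_pos: [0.4563, 0.3472, 0.0526]
ee_rot: [-0.596, 0.597, -0.38, -0.38]
force: [-0.3, -0.1, 4.5]
grip_width: 0.571
```

Contact (+6 N). Open and back out along the tool axis.

send_rows(fingers=[5.5,6.5,8,8,8], travel=[[0,0,0],[0,0,0],[0,0,0],[0,0,0],[0,0.5,0.23]], twist=[[0,0,0],[0,0,0],[0,0,0],[0,0,0],[0,0,0]])

```text
t: 58.12
eef_pos: [0.4561, 0.3521, 0.0541]
ee_rot: [-0.596, 0.597, -0.38, -0.38]
force: [1.1, -0.2, -0.2]
grip_width: 0.937
```

send_rows(fingers=[8,8,8,8,8], travel=[[0,2,0.95],[0,4.5,2.1],[0,8,3.8],[0,11,8],[0,12,12]], twist=[[0,0,0],[0,0,0],[0,0,0],[0,0,0],[0,0,0]])

```text
t: 58.75
eef_pos: [0.4557, 0.4739, 0.175]
ee_rot: [0.597, -0.596, 0.38, 0.379]
force: [0.0, -0.8, 0.6]
grip_width: 0.938
```

send_rows(fingers=[8,8,8], travel=[[0,0,0],[0,0,0],[0,0,0]], twist=[[0,0,0],[0,0,0],[0,0,0]])

```text
t: 59.12
eef_pos: [0.456, 0.4716, 0.173]
ee_rot: [-0.596, 0.596, -0.38, -0.381]
force: [-0.3, -0.3, -0.2]
grip_width: 0.939
```

```bash
python3 - <<'E'
from h import *
s=manip.get_state(); print(s["t"],s["eef_pos"].round(4),s["force"].round(1))
c=capture("wrist"); P=fcloud(c); r=np.hypot(P[...,0]-.457,P[...,1]-.34); ok=(r<.04)&(c["range_z"]>0)
for lo,hi in ((.02,.04),(.04,.07),(.11,.12)):
    k=P[ok&(P[...,2]>lo)&(P[...,2]<hi)]
    if len(k)>5: print(lo,len(k),k.mean(0).round(4),np.percentile(k,[2,98],axis=0).round(4).tolist())
s=capture("scene"); cv2.imwrite("pics/s3.png",s["image"]); s0=np.load("scene0.npz"); P=cloud(s);P0=cloud(s0)
r=np.hypot(P[...,0]-.5755,P[...,1]-.1595); k=P[(r<.04)&(s["range_z"]>0)]
for lo,hi in ((.109,.124),(.125,.13)): q=k[(k[:,2]>lo)&(k[:,2]<hi)]; print("nut zone",len(q),q.mean(0).round(4))
for n in ["glass_bowl","dressing_stick","tin","caliper","brush","spanner"]:
    for r in spotter.trace(n,"scene")[:1]: print(n,round(r["score"],2),np.round(r["position"]),np.median(P[r["pixels"]&(s["range_z"]>0)],0).round(3))
E
```

```text
59.125 [0.456  0.4716 0.173 ] [-0.3 -0.3 -0.2]
0.02 723 [0.4561 0.3604 0.0308] [[0.4329, 0.348, 0.0206], [0.4795, 0.3653, 0.0394]]
0.04 1408 [0.4564 0.36   0.0557] [[0.4328, 0.3458, 0.0408], [0.4801, 0.3654, 0.0693]]
0.11 950 [0.4564 0.3427 0.1138] [[0.4433, 0.3277, 0.1104], [0.4696, 0.3543, 0.1151]]
nut zone 161 [0.5874 0.1473 0.1177]
nut zone 213 [0.5787 0.1577 0.1265]
glass_bowl 0.97 [518. 192.] [0.74  0.306 0.115]
dressing_stick 0.68 [374. 309.] [ 0.715 -0.019  0.02 ]
tin 0.94 [228. 405.] [ 0.702 -0.32   0.04 ]
caliper 0.88 [306. 356.] [ 0.704 -0.169  0.005]
brush 0.78 [445. 286.] [0.761 0.113 0.018]
spanner 0.71 [334. 183.] [0.39  0.154 0.007]
```

View pics/s3.png

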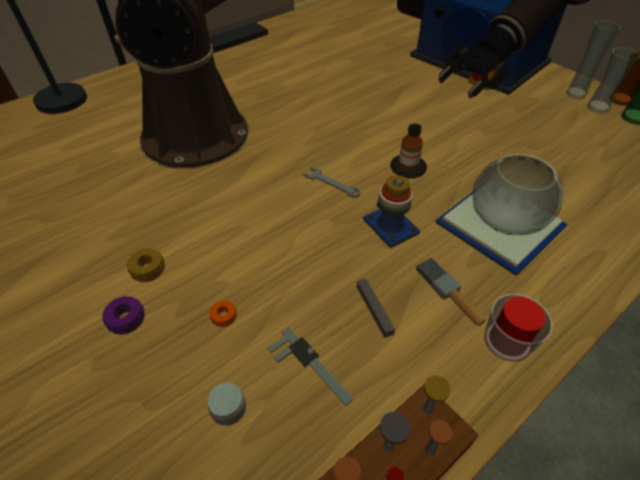

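The bottle stands upright on the mat at (408,150), the pack is complete at (396,195), the bystanders are where they were and the gripper is clear. Handing in.

```bash
python3 -c "
from plant import manip
print(manip.finish_job())"
```

```text
the job is handed in; nothing more can be done
None
```

The pack is on the spindle, the bottle has been turned over and is back on its mat, and the job was handed in at about 59 s of the 210 s allowed. No verdict is reported.

- **Pack:** I built it in the order coarse wheel, spacer, fine wheel, washer, small brass nut. Only one spacer ring was laid out. After each placing I measured the top face:

| Part | Measured top (mm) | Expected top (mm) |
|---|---|---|
| Coarse wheel | 80.4 | 80 |
| Spacer | 88.4 | 88 |
| Fine wheel | 100.5 | 100 |
| Washer | 106.5 | 106 |
| Nut | 126.4 | 126 |

  Every part was flat to within about 0.002 rad and within about 2 mm of the axis. The last look still put the nut top at 126.5 mm.
- **Bottle:** It was held about 168° over for more than 2 s and did not slip in the grip. It now stands upright about 1 mm from the mat's centre.
- **Other things on the bench:** The six bystanders read the same as at the start within measuring error, and the gripper was clear of everything.
- **Disagreements in the readings:**
  - The network's hull centre for the nut was about 2 mm off the depth-based one because it included the side of the nut; I used the depth one.
  - The fingertips pressed lightly on the bench (9–18 N) during some of the pick-ups.

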